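# Reload the plate labeller

## Robot

A 7-joint arm with a two-finger parallel gripper is mounted at the origin on the work surface. World frame = base frame: x ahead of the robot, y to its left, z up, the work surface at z = 0. Lengths are in m, angles in rad, forces in N, time in s.
With the tool pointing down it reaches from about 0.375 to 0.925 m from the base axis. Payload 3.1 kg.
Tool frame: the origin (TCP) lies on the centre line of the jaws, within the pads' length; the fingertips stand 22 mm ahead of it and the grasp point (between the pads) lies 3 mm ahead of it; z points along the fingers, y is the direction in which the jaws open and shut (so a half turn about z gives the same grasp; the last joint's range is limited). The gripper opens to 85 mm and grips with 20 to 120 N. Pads are 22 mm wide; open, the fingers measure 114 mm over their backs; the gripper's body (76 mm by 85 mm) begins 54 mm behind the grasp point. The pads swing forward as they close: fully open they stand 13 mm farther back than shut.
Start: joints at [-1.248, 0.383, 0.044, 1.598, -0.018, 1.161, -0.05], TCP at [0.265, 0.593, 0.253] pointing down, gripper open.
Joint ranges: [-2.61, 2.61], [-0.41, 2.15], [-1.48, 1.57], [0, 2.5], [-1.57, 4.71], [0.05, 1.97], [-2.85, 2.85]. Speed limits (rad/s): [2.79, 2.79, 3.14, 3.14, 3.14, 3.14, 3.14].

## Interface

Orientations are given as [roll, pitch, yaw] about the fixed x, y, z axes, in that order (R = Rz(yaw) Ry(pitch) Rx(roll)).
In Python, from plant import robot gives the robot as it stands.
- The arm moves only by the tool move_arm, never from a script. Its argument "deltas" is one flat list of numbers, 6 for each row, row after row: the shift along the tool's x, y, z in units of 25 mm (1.0 is 25 mm), then the turn, a rotation vector about the tool's x, y, z in units of 5 degrees (1.0 is 5 degrees). In form: [tx, ty, tz, rx, ry, rz, tx, ty, tz, rx, ry, rz, ...]. A call has 1 to 12 rows; each row is the pose to reach, as a shift and turn from the pose commanded when the call began, along the tool's axes at that moment; what a row does not reach only later rows make up. A row lasts 1/12 s, in which the tool goes at most 41.7 mm and 7.16 degrees, less where a joint would pass 70% of its speed; a pose out of reach is approached as far as the arm can. A call with a gripper value outside its range is refused whole. "hand" is the opening, from -1 (shut) to 1 (fully open), so that 0 is half open, set as the call begins (left out, the last holds). The fingers move at their own pace and stop on an object; "squeeze" is the grip in N (left out, the last holds). Time passes only in rows, so rows that repeat a pose let the fingers close. It gives the time, the measured TCP pose, the force and the opening at its end, in the units of the state.
- robot.read_state(): the state, without advancing time (a new reading comes with each control period).
- robot.get_image(name): name is "scene" or "top"; returns the picture (384x512x3 uint8, red, green, blue); there is no depth.
- robot.get_calibration(name): a dict with "intrinsics" (3x3 intrinsics, pixels), "distortion" ([k1, k2, p1, p2, k3] as OpenCV has them; the pictures are not rectified), "camera_from_world" (4x4, takes a point from world to camera coordinates). Camera axes: x right, y down, z forward; pixel columns grow to the right and rows downward; lengths in m; the calibration is good to about 2 mm. A picture is of the moment at which its call begins. get_calibration takes no time and is no camera call.
- robot.hand_in(): hands the job in, once; it reports no verdict.
The state is a dict: "time_s": time; "joint_pos": joint angles; "dq": joint speeds; "joint_efforts": joint torques, N m; "ee_pos": TCP position; "ee_rot": TCP orientation; "force": force on the tool from outside, world axes, zero at the start; "wrist_torque": the same for the moment, N m; "finger_gap": finger opening in m.
Only numpy, scipy, OpenCV 4.12 (cv2) and the standard library are available. Lean on these libraries where they do the work, as an engineer would, in place of code of your own. Each camera call takes 0.05 s, during which the arm holds its last target.

## Task

Reload the plate labeller: squeeze the orange latch tab on the gate's grip, slide the gate from closed to the next detent (load, green mark) and let it latch there; then put the empty brown core from the spindle into the red waste bin, the new label roll fully down on the spindle, and every well plate from the sloping stand upright and fully down in the labeller's rack, one to a slot. When all is loaded, squeeze the tab again and slide the gate back until it is latched closed over the roll and the plates. Do not tip a plate over, and do not knock over or push aside the other things on the bench.

Things in the scene. Friction and masses are not known exactly. Their poses are not given: they have to be found in the camera images.
- labeller: fixed labelling machine: grey base plate 12 mm thick (265 x 345 mm) with a white four-slot rack, a spindle, a sliding gate and, at its +y end, a white print housing 95 mm high whose near face is 190 mm from the origin. Origin on the bench under the middle of the rack; x (roughly away from the robot) is the way the gate opens, y runs along the row of slots, z up
- slot0 (a point): floor centre of rack slot 0, 20 mm above the bench; axes as the labeller's: x along the slot, y across it. The slots lie 40 mm apart along y, 17.8 mm wide between fins with straight sides to 24 mm above the slot floor and roof-shaped tops (45 degree lead-in) to 35 mm; low end stops 72 mm either side of the centre. A plate stands in it on its long edge, either face either way
- slot1 (a point): floor centre of rack slot 1, 20 mm above the bench; axes as the labeller's: x along the slot, y across it. The slots lie 40 mm apart along y, 17.8 mm wide between fins with straight sides to 24 mm above the slot floor and roof-shaped tops (45 degree lead-in) to 35 mm; low end stops 72 mm either side of the centre. A plate stands in it on its long edge, either face either way
- slot2 (a point): floor centre of rack slot 2, 20 mm above the bench; axes as the labeller's: x along the slot, y across it. The slots lie 40 mm apart along y, 17.8 mm wide between fins with straight sides to 24 mm above the slot floor and roof-shaped tops (45 degree lead-in) to 35 mm; low end stops 72 mm either side of the centre. A plate stands in it on its long edge, either face either way
- slot3 (a point): floor centre of rack slot 3, 20 mm above the bench; axes as the labeller's: x along the slot, y across it. The slots lie 40 mm apart along y, 17.8 mm wide between fins with straight sides to 24 mm above the slot floor and roof-shaped tops (45 degree lead-in) to 35 mm; low end stops 72 mm either side of the centre. A plate stands in it on its long edge, either face either way
- spindle_foot (a point): foot of the upright steel spindle (14 mm diameter, 60 mm high, tapered tip), on the base plate's top, 48 mm along x and 125 mm along y from the labeller's origin; axes as the labeller's
- gate_grip (a point): on the gate's grip, at the level of its top, 100 mm above the bench; moves with the gate; axes as the labeller's. The grip, pinched along y from above, is a fixed black post (30 mm along x, outer face 12 mm to +y of this point) and an orange latch tab (28 mm along x, outer face 21 mm to -y when free, 12 mm when squeezed in). Both can be held from 52 to 96 mm above the bench
- gate_bar (a point): middle of the underside of the gate's yellow bar, which runs along y over the rack and spindle: 12 mm wide along x, 295 mm long, underside 112 and top 120 mm above the bench, an upright at each end; 60 mm to +x of the grip and moving with it. Closed, it covers the ends of the slots and the spindle, so nothing can be loaded
- gate (a joint): slide of the gate along the labeller's x, in m: 0 closed (blue mark), 0.050 next detent, load (green mark), 0.100 last detent, service (red mark). Friction about 2 N. A pin on the tab locks it in a notch at each detent with 2 mm of play either way. Carriage top 44 mm, comb beside it 48 mm above the bench
- tab (a joint): how far the latch tab is squeezed towards the post, in m: 0 free (pin home in its notch, gate locked), 0.009 fully in (gate free to slide); spring 4 to 9 N. Let go between detents, the pin rests on the comb at about 0.007 and the gate is not latched until slid to a notch
- plate0: pale sealed well plate with violet wells on one face, 14.4 mm thick (its x) x 127.6 mm long (its y) x 85.5 mm tall (its z), 90 g; origin at the middle of its lower long edge, z up through the middle of the plate. At the start it leans 0.35 rad in the stand; may be absent
- plate1: pale sealed well plate with violet wells on one face, 14.4 mm thick (its x) x 127.6 mm long (its y) x 85.5 mm tall (its z), 90 g; origin at the middle of its lower long edge, z up through the middle of the plate. At the start it leans 0.35 rad in the stand; may be absent
- plate2: pale sealed well plate with violet wells on one face, 14.4 mm thick (its x) x 127.6 mm long (its y) x 85.5 mm tall (its z), 90 g; origin at the middle of its lower long edge, z up through the middle of the plate. At the start it leans 0.35 rad in the stand; may be absent
- plate3: pale sealed well plate with violet wells on one face, 14.4 mm thick (its x) x 127.6 mm long (its y) x 85.5 mm tall (its z), 90 g; origin at the middle of its lower long edge, z up through the middle of the plate. At the start it leans 0.35 rad in the stand; may be absent
- stand: fixed blue sloping stand, 250 x 118 mm, with four places 56 mm apart along its x; in each a plate rests on its long edge, its top leaning 0.35 rad to the stand's -x (towards the robot), backed by a sloping panel up to 50 mm along the plate, so the upper 35 mm are free on both faces. Origin on the bench at its middle
- core: empty brown cardboard core, tube 32 mm outside, 20 mm bore, 75 mm high, standing on the spindle at the start; origin at the middle of its lower end, z along its axis
- roll: new label roll standing on the bench: white, 56 mm diameter, 50 mm high, on a blue hub 32 mm outside, 20 mm bore, that stands up 25 mm above the roll (75 mm in all), 150 g; origin at the middle of its underside, z along its axis
- bin: red open waste bin, loose, 120 x 120 mm outside, walls 4 mm, 60 mm high; origin under its middle
- mouse: bystander, to be left alone: black computer mouse, 60 x 100 x 32 mm
- jar: bystander, to be left alone: small amber jar, 40 mm across, 55 mm high
- reagent: bystander, to be left alone: amber bottle with blue cap, 64 mm across, 130 mm high
- beaker: bystander, to be left alone: glass cup, 68 mm across, 80 mm high
- timer: bystander, to be left alone: white bench timer, 50 x 60 x 22 mm
- tipbox: bystander, to be left alone: blue box of yellow pipette tips, 85 x 125 x 59 mm
Not all that is in view belongs to the job. Leave any pink or yellow look-alike of the roll alone.

How it is judged:
By the outcome, as a careful person would: the job done as asked, in the order asked, and still so for the second after the job is handed in, with the robot touching nothing.
Of plate0, plate1, plate2, plate3 only 2 to 4 are there at a start; the rules pass over those that are not, and their reading is None.
At some moment in a run one of roll, bin may be knocked a few centimetres aside while the robot is not near it.
It also fails if it takes over 210 s, if anything falls off the work surface, if the arm or the gripper's body presses on something with over 40 N, if the wrist force passes 120 N, or if a joint passes its speed limit or range.

## Working session

There is one attempt and no reset: what is moved stays moved. The work goes in short steps, Python scripts to look and compute and a tool call to move; the robot and the scene stay as the last step left them, time stands still between calls to the robot, and variables do not carry over. Pictures are saved under pics/ and viewed, and the job is handed in when it is done.

Besides the shell and the picture viewer there is one more tool, called after "Call:" as name(argument=value, ...) on one line, values as JSON. move_arm: Moves the arm, as the interface text tells. Its arguments: {"type":"object","properties":{"deltas":{"type":"array"},"hand":{"type":"number"},"squeeze":{"type":"number"}},"required":["deltas"]}

```bash
mkdir -p pics; ls; python3 - <<'E'
from plant import robot
import cv2,json,numpy as np
s=robot.read_state(); print(s)
for n in ("scene","top"):
    im=robot.get_image(n); cv2.imwrite(f"pics/{n}0.png",im[:,:,::-1])
    c=robot.get_calibration(n); print(n,{k:np.round(v,4).tolist() for k,v in c.items()})
E
```

```text
pics
{'time_s': 0.0, 'joint_pos': array([-1.24782786,  0.38386917,  0.04382975,  1.59959102, -0.01793431,
        1.16119797, -0.04988921]), 'dq': array([ 2.75801453e-04,  6.62667826e-04,  2.27147144e-05,  8.30796589e-04,
        3.17124250e-04, -1.25706949e-03, -1.25159600e-03]), 'joint_efforts': array([-1.08381275e-04, -4.33452201e+01,  1.02449208e+00, -2.49512208e+01,
        1.05133007e-02,  1.14439669e-02,  3.36288650e-06]), 'ee_pos': array([0.26512708, 0.59249099, 0.25185704]), 'ee_rot': array([-3.13892184e+00,  1.12021858e-04,  2.72090481e+00]), 'force': array([ 0.55136875,  0.92592121, -0.37749956]), 'wrist_torque': array([-0.04202278,  0.0505895 , -0.00358514]), 'finger_gap': 0.08542453555946296}
scene {'intrinsics': [[430.9817, 0.0, 255.275], [0.0, 430.9817, 195.5382], [0.0, 0.0, 1.0]], 'distortion': [-0.0923, 0.0, 0.0, 0.0, 0.0], 'camera_from_world': [[-0.3956, 0.9183, -0.0133, 0.1938], [0.7867, 0.3313, -0.521, -0.3907], [-0.474, -0.2166, -0.8534, 1.3482], [0.0, 0.0, 0.0, 1.0]]}
top {'intrinsics': [[467.1688, 0.0, 257.0226], [0.0, 467.1688, 197.5944], [0.0, 0.0, 1.0]], 'distortion': [-0.0843, 0.0, 0.0, 0.0, 0.0], 'camera_from_world': [[-0.0202, -0.9998, -0.0069, 0.041], [-0.9974, 0.0206, -0.0698, 0.547], [0.0699, 0.0055, -0.9975, 1.4873], [0.0, 0.0, 0.0, 1.0]]}
```

View pics/scene0.png

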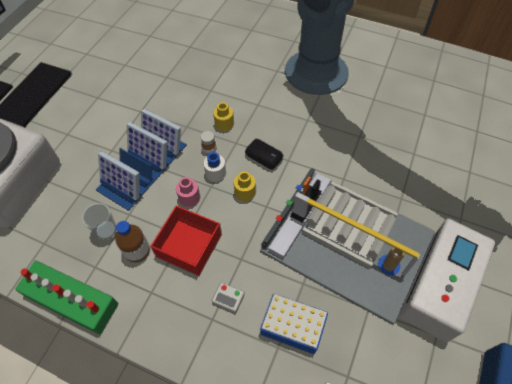

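View pics/top0.png

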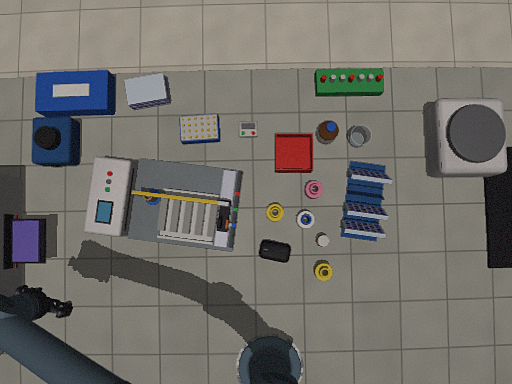

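The scene view shows the labeller at right (300-430, 180-290), the stand with plates at left (100-185, 115-205), a white roll at (214,163), and the red bin at (187,240). The top view shows the same, with three plates visible. I'll enlarge next.

```bash
cat > h.py <<'E'
import numpy as np,cv2
from plant import robot
CAL={n:robot.get_calibration(n) for n in("scene","top")}
def proj(n,P):
    c=CAL[n];T=np.array(c["camera_from_world"]);P=np.atleast_2d(np.asarray(P,float))
    r,_=cv2.Rodrigues(T[:3,:3]);return cv2.projectPoints(P,r,T[:3,3],np.array(c["intrinsics"]),np.array(c["distortion"]))[0][:,0]
def ray(n,px):
    c=CAL[n];T=np.array(c["camera_from_world"])
    u=cv2.undistortPoints(np.array(px,float).reshape(-1,1,2),np.array(c["intrinsics"]),np.array(c["distortion"]))[:,0]
    d=np.c_[u,np.ones(len(u))]@T[:3,:3]
    return -T[:3,:3].T@T[:3,3],d
def onz(n,px,z):
    o,d=ray(n,px);return o+d*((z-o[2])/d[:,2])[:,None]
def tri(ps,pt):
    A=np.zeros((3,3));b=np.zeros(3)
    for n,p in(("scene",ps),("top",pt)):
        o,d=ray(n,[p]);d=d[0]/np.linalg.norm(d[0]);M=np.eye(3)-np.outer(d,d);A+=M;b+=M@o
    return np.linalg.solve(A,b)
def grab(n,name=None):
    im=robot.get_image(n)[:,:,::-1].copy()
    if name: cv2.imwrite(f"pics/{name}.png",im)
    return im
def crop(im,x0,y0,x1,y1,k,name):
    c=cv2.resize(im[y0:y1,x0:x1],None,fx=k,fy=k,interpolation=cv2.INTER_CUBIC)
    # ticks each 10 px
    for x in range((x0+9)//10*10,x1,10):
        cv2.line(c,((x-x0)*k,0),((x-x0)*k,6),(0,0,255),1)
        if x%20==0: cv2.putText(c,str(x),((x-x0)*k,16),0,.35,(0,0,255),1)
    for y in range((y0+9)//10*10,y1,10):
        cv2.line(c,(0,(y-y0)*k),(6,(y-y0)*k),(0,0,255),1)
        if y%20==0: cv2.putText(c,str(y),(8,(y-y0)*k+4),0,.35,(0,0,255),1)
    cv2.imwrite(f"pics/{name}.png",c)
E
python3 - <<'E'
from h import *
s=cv2.imread("pics/scene0.png");t=cv2.imread("pics/top0.png")
crop(t,120,150,250,255,6,"c_top_lab");crop(s,260,165,430,300,4,"c_sc_lab")
crop(t,255,120,400,285,3,"c_top_st");crop(s,80,95,260,275,3,"c_sc_st")
E
```

```text
(no output)
```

View pics/c_top_lab.png

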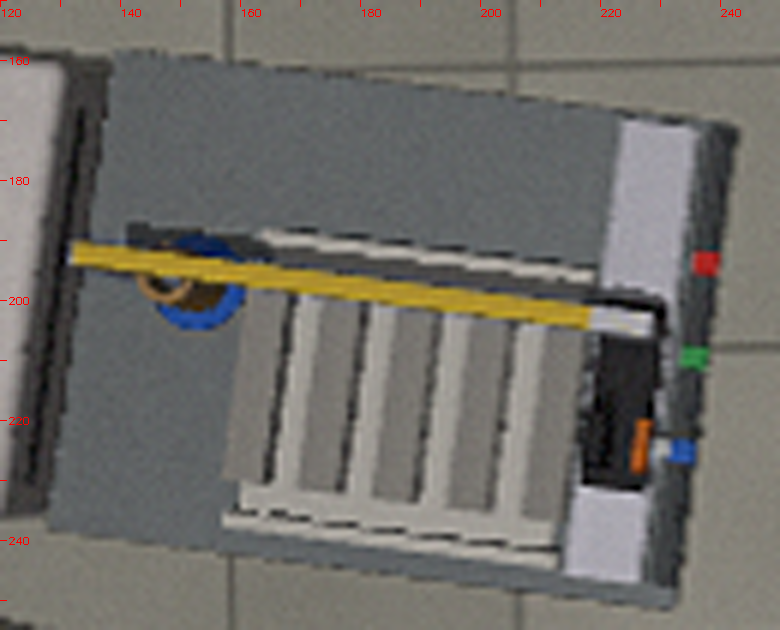

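View pics/c_sc_lab.png

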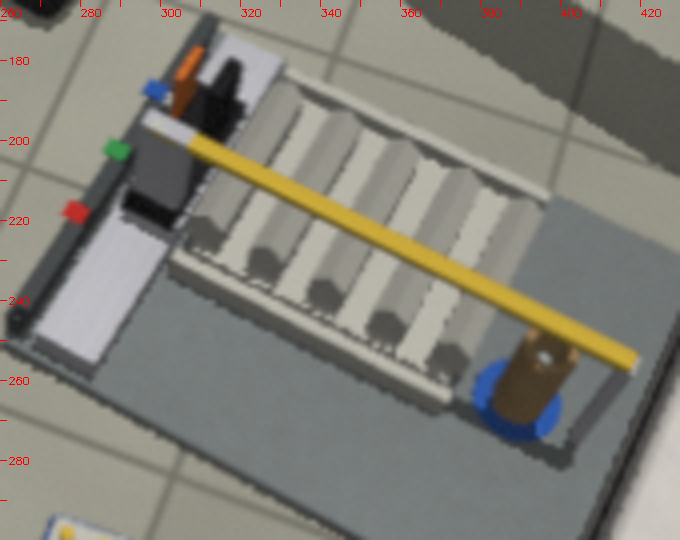

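View pics/c_top_st.png

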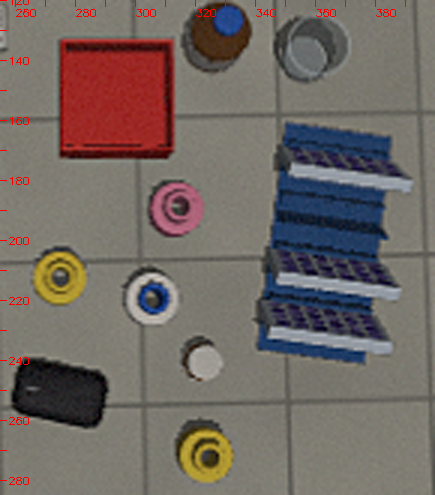

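View pics/c_sc_st.png

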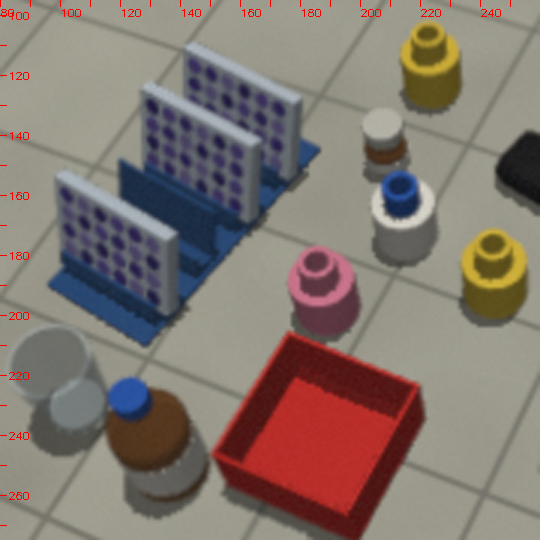

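```bash
python3 - <<'E'
from h import *
np.set_printoptions(precision=4,suppress=True)
s=cv2.imread("pics/scene0.png");t=cv2.imread("pics/top0.png")
def m(im,lo,hi): 
    return cv2.inRange(cv2.cvtColor(im,cv2.COLOR_BGR2HSV),np.array(lo),np.array(hi))
def big(mask,roi,n=1):
    x0,y0,x1,y1=roi;z=np.zeros_like(mask);z[y0:y1,x0:x1]=mask[y0:y1,x0:x1]
    c=sorted(cv2.findContours(z,cv2.RETR_EXTERNAL,cv2.CHAIN_APPROX_NONE)[0],key=cv2.contourArea,reverse=True)[:n];return c
for nm,im,roi in(("top",t,(125,180,235,215)),("scene",s,(290,190,425,265))):
    M=m(im,(20,120,90),(32,255,255));x0,y0,x1,y1=roi
    ys,xs=np.nonzero(M[y0:y1,x0:x1]);P=np.c_[xs+x0,ys+y0].astype(float)
    c=P.mean(0);u,sv,vt=np.linalg.svd(P-c,full_matrices=False);d=vt[0];pr=(P-c)@d
    e=np.array([c+d*(pr.min()-.5),c+d*(pr.max()+.5)]);print(nm,"bar",e.tolist(),onz(nm,e,.12))
    w=onz(nm,e,.12);print(np.linalg.norm(w[0]-w[1]))
base=onz("top",[(242,170.5),(232,251),(128,238)],.012);print("base",base,np.linalg.norm(base[0]-base[1]))
bs=onz("scene",[(260,251.5),(313,172)],.012);print("base sc",bs)
for nm,im,roi in(("top",t,(220,180,245,235)),("scene",s,(270,170,308,225))):
    for col,lo,hi in(("blue",(100,120,80),(125,255,255)),("green",(50,100,60),(80,255,255)),("red",(0,160,110),(4,255,255)),("orange",(6,180,120),(16,255,255))):
        c=big(m(im,lo,hi),roi)
        if c:
            M=cv2.moments(c[0]);r=(M["m10"]/(M["m00"]+1e-9),M["m01"]/(M["m00"]+1e-9));print(nm,col,r,onz(nm,[r],.048)[0],onz(nm,[r],.012)[0])
# cylindrical things
for nm,im,roi in (("top",t,(270,140,340,300)),("scene",s,(180,120,260,220))):
    c=big(m(im,(100,120,60),(125,255,255)),(295,205,315,232) if nm=="top" else (203,145,226,175))[0]
    print(nm,"hub",cv2.minEnclosingCircle(c), onz(nm,[cv2.minEnclosingCircle(c)[0]],.075))
    c=big(m(im,(0,140,60),(6,255,255))|m(im,(174,140,60),(180,255,255)),(265,125,320,180) if nm=="top" else (145,200,225,280))[0]
    r=cv2.minAreaRect(c);print(nm,"bin",r,cv2.boxPoints(r).tolist(), onz(nm,cv2.boxPoints(r),.06))
E
```

```text
top bar [[131.42441970458216, 191.5657200120702], [217.6959075005777, 202.48345983867316]] [[0.5669 0.4101 0.12  ]
 [0.5284 0.1479 0.12  ]]
0.2650121606041113
scene bar [[307.0929265330263, 199.70148007302777], [418.2734440307689, 255.56942076247802]] [[0.5273 0.1443 0.12  ]
 [0.5651 0.4064 0.12  ]]
0.26479601231968913
base [[0.6376 0.077  0.012 ]
 [0.3775 0.1139 0.012 ]
 [0.4253 0.4518 0.012 ]] 0.26271675143272366
base sc [[0.6404 0.0772 0.012 ]
 [0.3764 0.1171 0.012 ]]
top blue (233.3333333074074, 224.62962960467075) [0.4618 0.1061 0.048 ] [0.4623 0.1081 0.012 ]
top green (235.43137252132178, 209.25490193616608) [0.5102 0.0986 0.048 ] [0.5119 0.1005 0.012 ]
top red (237.24999996045833, 193.41666663443056) [0.5603 0.092  0.048 ] [0.5631 0.0937 0.012 ]
top orange (226.33333330504163, 223.68749997203906) [0.4652 0.1281 0.048 ] [0.4658 0.1307 0.012 ]
scene blue (298.5972221973391, 187.16666665106945) [0.4583 0.1041 0.048 ] [0.4357 0.0985 0.012 ]
scene green (288.9892472931835, 202.15053762136662) [0.5078 0.0975 0.048 ] [0.4872 0.0917 0.012 ]
scene red (278.85057469341257, 217.839080444
[... 227 characters left out ...]
32 -0.1196  0.075 ]]
top bin ((293.5, 152.5), (39.0, 37.0), 90.0) [[275.0, 133.0], [312.0, 133.0], [312.0, 172.0], [275.0, 172.0]] [[ 0.7491 -0.0316  0.06  ]
 [ 0.7468 -0.149   0.06  ]
 [ 0.6221 -0.1452  0.06  ]
 [ 0.6245 -0.0286  0.06  ]]
scene hub ((213.0, 159.0), 7.280210018157959) [[ 0.4797 -0.1191  0.075 ]]
scene bin ((186.00973510742188, 238.81216430664062), (58.388771057128906, 56.503013610839844), 24.775142669677734) [[147.6634063720703, 252.22923278808594], [171.34144592285156, 200.9268035888672], [224.35606384277344, 225.3950958251953], [200.6780242919922, 276.697509765625]] [[ 0.7615 -0.1473  0.06  ]
 [ 0.6217 -0.1632  0.06  ]
 [ 0.6316 -0.0164  0.06  ]
 [ 0.7658 -0.01    0.06  ]]
```

```bash
python3 - <<'E'
from h import *
s=cv2.imread("pics/scene0.png");t=cv2.imread("pics/top0.png")
crop(t,152,184,224,250,11,"z1");crop(s,296,178,402,272,7,"z2")
E
```

```text
(no output)
```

View pics/z1.png

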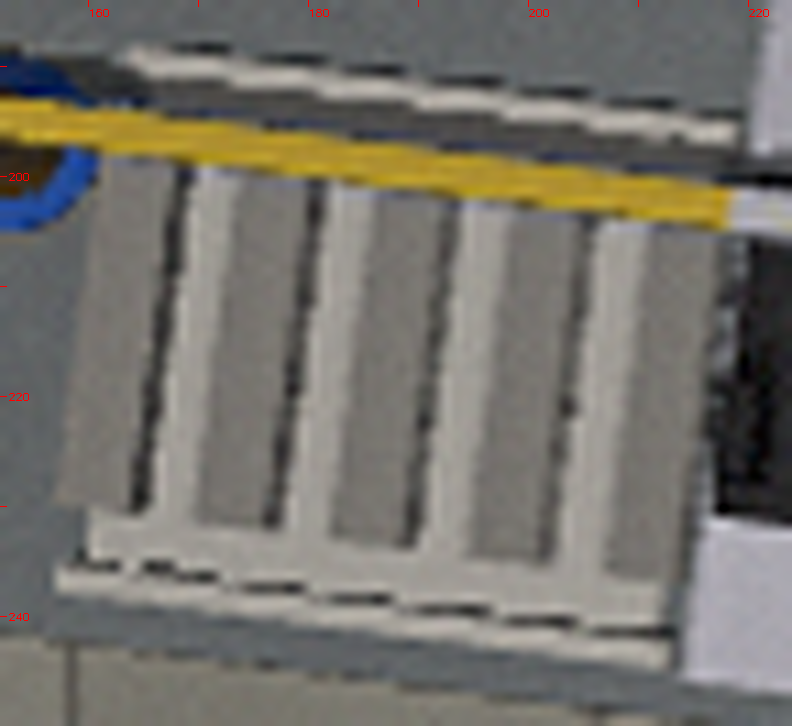

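View pics/z2.png

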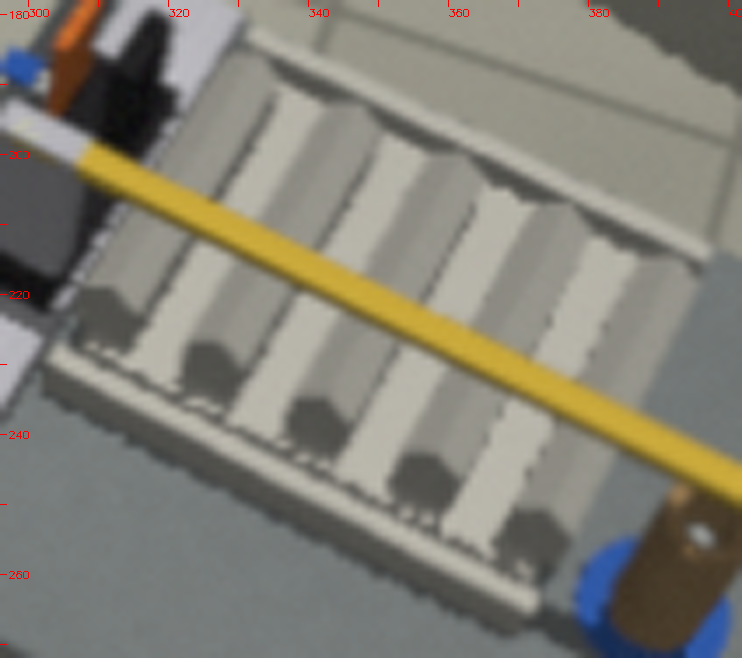

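```bash
python3 - <<'E'
from h import *
np.set_printoptions(precision=4,suppress=True)
a=-0.144;R=np.array([[np.cos(a),-np.sin(a)],[np.sin(a),np.cos(a)]])
q=lambda p:p[:,:2]@R   # coords along lab axes
f=onz("top",[(160.6,230.2),(185.6,233.2),(210.6,236.2)],.044);print("fin -x ends top",q(f))
g=onz("scene",[(311.7,224),(326.1,231.1),(341.3,239.1),(356.7,247.3),(372.1,255.4)],.0375);print("fin +x ends sc",q(g), "yaw",np.arctan2(-(g[4]-g[0])[0],(g[4]-g[0])[1]))
# rails (mid of stripe ends) top
for z in(.025,.03,.035):
  r=onz("top",[(164,189.6),(218.5,196.2),(157.5,236.7),(212,243.5)],z);print("rails top",z,q(r))
  r=onz("scene",[(332,182.5),(396.5,214),(306,230),(371.5,264.5)],z);print("rails sc",z,q(r))
bar=np.array([[.5669,.4101],[.5284,.1479],[.5651,.4064],[.5273,.1443]]);print("bar",bar@R)
print("marks top",q(onz("top",[(233.33,224.63),(235.43,209.25),(237.25,193.4)],.05)),"sc",q(onz("scene",[(298.6,187.17),(289,202.15),(278.85,217.84)],.05)))
# core top: visible ring
print("spindle disc", q(onz("top",[(152.5,197.5)],.014)))
print("base", q(onz("top",[(242,170.5),(232,251),(128,238)],.012)),q(onz("scene",[(260,251.5),(313,172)],.012)))
E
```

```text
fin -x ends top [[0.3955 0.3986]
 [0.3961 0.3182]
 [0.3967 0.2382]]
fin +x ends sc [[0.5077 0.2428]
 [0.5069 0.2808]
 [0.5072 0.3208]
 [0.5078 0.3608]
 [0.5081 0.3999]] yaw -0.14673125984627483
rails top 0.025 [[0.5261 0.4096]
 [0.5266 0.2316]
 [0.3731 0.4098]
 [0.3736 0.2327]]
rails sc 0.025 [[0.3681 0.2297]
 [0.3688 0.4075]
 [0.5227 0.2366]
 [0.5233 0.4082]]
rails top 0.03 [[0.5258 0.4085]
 [0.5263 0.2311]
 [0.3733 0.4087]
 [0.3738 0.2322]]
rails sc 0.03 [[0.3714 0.2306]
 [0.3721 0.4074]
 [0.5251 0.2375]
 [0.5258 0.408 ]]
rails top 0.035 [[0.5255 0.4074]
 [0.526  0.2306]
 [0.3735 0.4076]
 [0.3741 0.2318]]
rails sc 0.035 [[0.3747 0.2314]
 [0.3754 0.4073]
 [0.5276 0.2383]
 [0.5282 0.4079]]
bar [[0.5022 0.4872]
 [0.5017 0.2222]
 [0.5009 0.4833]
 [0.5011 0.2185]]
marks top [[0.4418 0.1711]
 [0.4907 0.1707]
 [0.5412 0.1713]] sc [[0.4398 0.1692]
 [0.4896 0.1699]
 [0.5397 0.1704]]
spindle disc [[0.4966 0.4459]]
base [[0.62   0.1677]
 [0.3573 0.1669]
 [0.356  0.5082]] [[0.6227 0.1683]
 [0.3557 0.1699]]
```

```bash
cat >> h.py <<'E'
YAW=-0.144;OR=np.array([.449,.320])
RL=np.array([[np.cos(YAW),-np.sin(YAW)],[np.sin(YAW),np.cos(YAW)]])
def lab(p): return np.atleast_2d(p)[:,:2]@RL-OR
def wld(x,y): return RL@(np.array([x,y])+OR)
E
python3 - <<'E'
from h import *
s=cv2.imread("pics/scene0.png");t=cv2.imread("pics/top0.png")
crop(t,212,200,242,240,16,"g1");crop(s,285,168,325,218,13,"g2")
crop(t,335,155,398,245,7,"p1");crop(s,90,100,192,215,6,"p2")
E
```

```text
(no output)
```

View pics/g1.png

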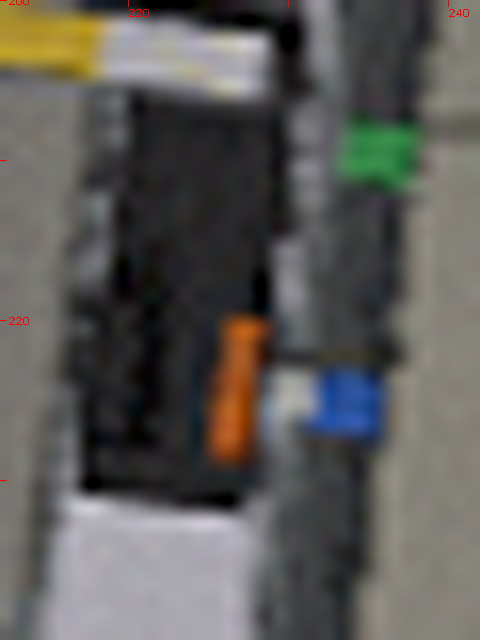

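View pics/g2.png

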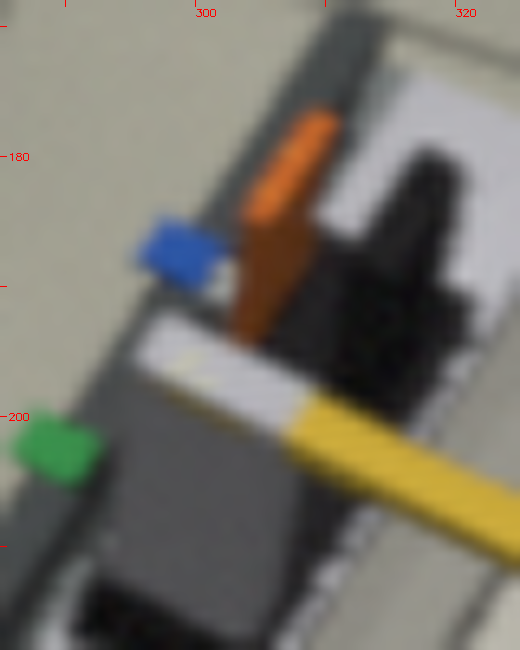

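View pics/p1.png

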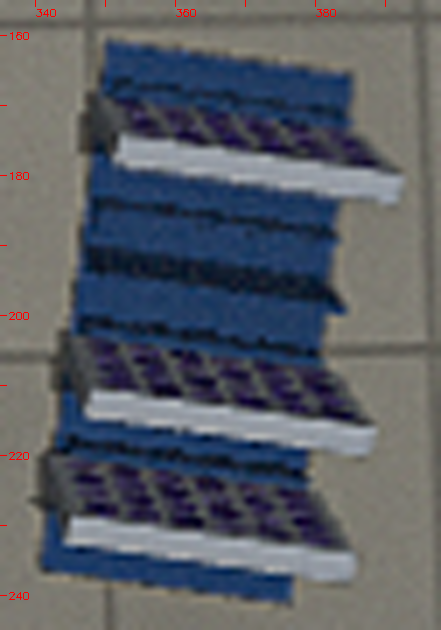

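View pics/p2.png

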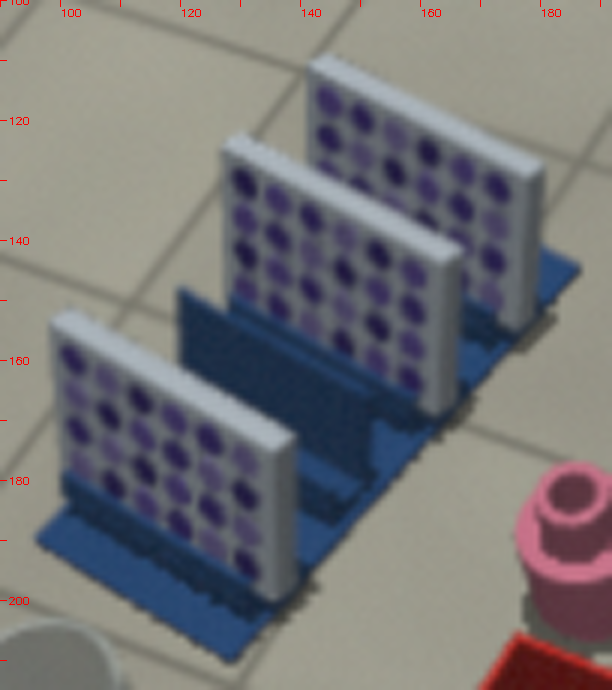

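```bash
python3 - <<'E'
from h import *
np.set_printoptions(precision=4,suppress=True)
T={"A":((351.4,176.3),(392.3,182),(138,173.3),(100.3,152.2)),"B":((347.4,212.4),(388.4,218),(165.8,142),(128.7,122.8)),"C":((344.7,230.4),(385.6,236),(179.5,128.3),(142.7,110.2))}
for k,(t1,t2,s1,s2) in T.items():
    a=tri(s1,t1);b=tri(s2,t2);d=a-b
    print(k,"+y end",a,"-y end",b,"mid",(a+b)/2,"len",np.linalg.norm(d),"yaw",np.arctan2(-d[0],d[1]))
g=tri((307.3,180.7),(226.9,224.4));print("tab top",g,lab(g), lab(onz("top",[(226.9,224.4)],.1)),lab(onz("scene",[(307.3,180.7)],.1)))
# outline tab edges top
print(lab(onz("top",[(228.6,220.2),(227.8,228.6),(226.3,220),(225.2,228.8)],.1)))
print(lab(onz("scene",[(303.8,184.2),(309.5,177)],.1)))
E
```

```text
A +y end [ 0.6015 -0.2615  0.0956] -y end [ 0.5815 -0.3886  0.0919] mid [ 0.5915 -0.325   0.0937] len 0.1287803743034175 yaw -0.15595708250598564
B +y end [ 0.491  -0.2457  0.0958] -y end [ 0.4709 -0.372   0.0933] mid [ 0.4809 -0.3088  0.0945] len 0.1278631244613144 yaw -0.15830068712931697
C +y end [ 0.4363 -0.2362  0.0936] -y end [ 0.4161 -0.3623  0.0904] mid [ 0.4262 -0.2992  0.092 ] len 0.12775937479783286 yaw -0.1592040431536757
tab top [0.4622 0.1235 0.0941] [[-0.0093 -0.1314]] [[-0.0092 -0.1323]] [[-0.0058 -0.1297]]
[[ 0.0041 -0.1358]
 [-0.0215 -0.1366]
 [ 0.0039 -0.1287]
 [-0.0231 -0.1288]]
[[ 0.0071 -0.1321]
 [-0.0178 -0.1301]]
```

```bash
cat >> h.py <<'E'
from scipy.spatial.transform import Rotation as Ro
def plan(p,R,quiet=False):
    """delta (units) from measured pose; R Rotation"""
    s=robot.read_state();R0=Ro.from_euler("xyz",s["ee_rot"])
    d=R0.inv().apply(np.array(p)-s["ee_pos"])/.025
    w=(R0.inv()*R).as_rotvec()/np.deg2rad(5)
    n=max(np.linalg.norm(d)*25/41.7,np.linalg.norm(w)*5/7.16)
    print("delta",np.round(np.r_[d,w],2).tolist(),"rows",round(n,1),"t",round(s["time_s"],2))
def down(yaw): return Ro.from_euler("xyz",[np.pi,0,yaw])
E
python3 - <<'E'
from h import *
p=wld(-.008,-.1135);print(p)
for z in(.2,.074): plan([*p,z],down(np.pi+YAW))
E
```

```text
[0.46606895 0.14107795]
delta [-14.71, -13.2, 2.11, -0.03, -0.0, -3.17] rows 11.9 t 0.1
delta [-14.71, -13.18, 7.15, -0.03, -0.0, -3.17] rows 12.6 t 0.1
```

Call:
move_arm(deltas=[-14.71,-13.2,2.1,-0.03,0,-3.17,-14.71,-13.2,2.1,-0.03,0,-3.17,-14.71,-13.2,2.1,-0.03,0,-3.17,-14.71,-13.2,2.1,-0.03,0,-3.17,-14.71,-13.2,2.1,-0.03,0,-3.17,-14.71,-13.2,2.1,-0.03,0,-3.17,-14.71,-13.2,2.1,-0.03,0,-3.17,-14.71,-13.2,2.1,-0.03,0,-3.17,-14.71,-13.2,2.1,-0.03,0,-3.17,-14.71,-13.2,2.1,-0.03,0,-3.17,-14.71,-13.2,2.1,-0.03,0,-3.17,-14.71,-13.2,2.1,-0.03,0,-3.17], hand=0.4, squeeze=40)

```text
time_s: 1.1
ee_pos: [0.4665, 0.1392, 0.2003]
ee_rot: [3.139, 0.0, 2.997]
force: [-0.4, -0.1, -0.0]
finger_gap: 0.0596
```

Call:
move_arm(deltas=[0,0,0,0,0,0,0,0,0,0,0,0,0,0,0,0,0,0,0,0,0,0,0,0])

```text
time_s: 1.43
ee_pos: [0.4657, 0.1435, 0.2006]
ee_rot: [3.139, -0.0, 3.0]
force: [-1.0, -0.1, -0.3]
finger_gap: 0.0602
```

```bash
python3 - <<'E'
from h import *
p=wld(-.008,-.1135)
s=robot.read_state();print(s["ee_pos"],s["ee_rot"],s["force"],s["finger_gap"])
for z in(.2,.13,.074): plan([*p,z],down(np.pi+YAW))
t=grab("top","t1");c=grab("scene","s1")
crop(t,180,180,260,250,6,"a1");crop(c,260,130,360,230,6,"a2")
E
```

```text
[0.46571344 0.14350307 0.20061397] [ 3.13864890e+00 -2.91357289e-04  3.00020576e+00] [-1.04943459 -0.06260537 -0.25888827] 0.06016339746683368
delta [-0.03, -0.09, 0.02, 0.03, -0.0, 0.03] rows 0.1 t 1.43
delta [-0.03, -0.1, 2.82, 0.03, -0.0, 0.03] rows 1.7 t 1.43
delta [-0.03, -0.11, 5.06, 0.03, -0.0, 0.03] rows 3.0 t 1.43
```

View pics/a2.png

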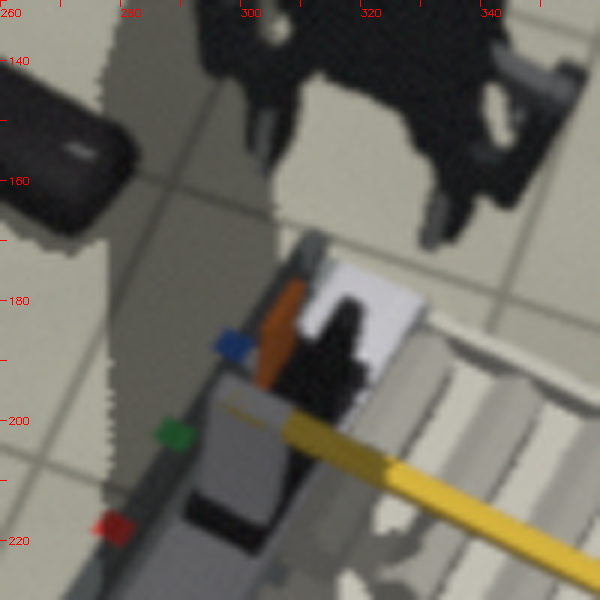

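Call:
move_arm(deltas=[-0.03,-0.1,1.4,0,0,0,-0.03,-0.1,2.8,0,0,0,-0.03,-0.1,4,0,0,0,-0.03,-0.1,4.6,0,0,0,-0.03,-0.1,5.0,0,0,0,-0.03,-0.1,5.0,0,0,0,-0.03,-0.1,5.0,0,0,0])

```text
time_s: 2.12
ee_pos: [0.4669, 0.1404, 0.0759]
ee_rot: [3.139, 0.0, 2.999]
force: [-0.1, -0.1, -0.2]
finger_gap: 0.0595
```

```bash
python3 - <<'E'
from h import *
s=robot.read_state();print(s["ee_pos"],s["ee_rot"],s["force"],lab(s["ee_pos"]))
c=grab("scene","s2")
crop(c,260,150,350,240,7,"a3")
E
```

```text
[0.4669383  0.14044741 0.07592977] [3.13892452e+00 3.03319850e-04 2.99893352e+00] [-0.05800528 -0.0519892  -0.19238875] [[-0.00704916 -0.11399925]]
```

View pics/a3.png

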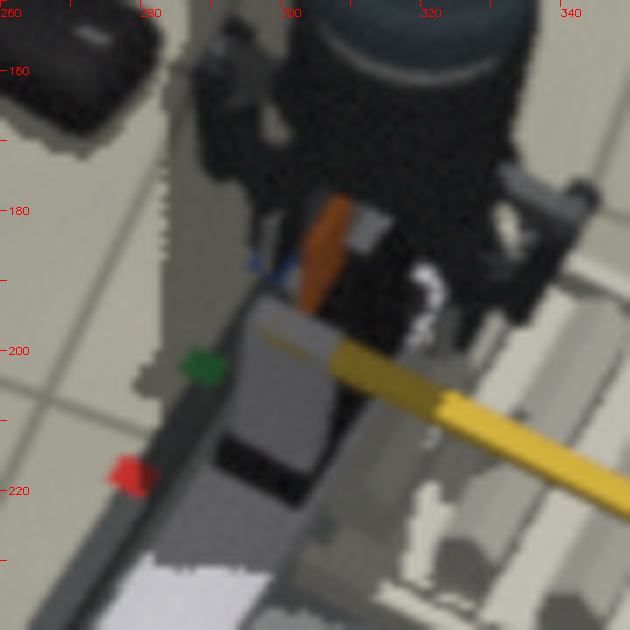

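Fingers straddle the grip, tab at (304,187) between them. Close.

Call:
move_arm(deltas=[0,0,0,0,0,0,0,0,0,0,0,0,0,0,0,0,0,0,0,0,0,0,0,0,0,0,0,0,0,0,0,0,0,0,0,0,0,0,0,0,0,0,0,0,0,0,0,0], hand=-1, squeeze=30)

```text
time_s: 2.83
ee_pos: [0.4685, 0.1412, 0.0776]
ee_rot: [3.136, 0.003, 2.999]
force: [-0.4, 2.6, 6.5]
finger_gap: 0.0227
```

Call:
move_arm(deltas=[0,0,-0.08,0,0,0,-0.3,0,-0.08,0,0,0,-0.6,0,-0.08,0,0,0,-0.9,0,-0.08,0,0,0,-1.2,0,-0.08,0,0,0,-1.5,0,-0.08,0,0,0,-1.75,0,-0.08,0,0,0,-1.9,0,-0.08,0,0,0,-1.98,0,-0.08,0,0,0,-1.98,0,-0.08,0,0,0,-1.98,0,-0.08,0,0,0,-1.98,0,-0.08,0,0,0])

```text
time_s: 3.83
ee_pos: [0.5162, 0.1343, 0.0778]
ee_rot: [3.137, 0.001, 2.999]
force: [1.3, 4.9, -1.9]
finger_gap: 0.0227
```

```bash
python3 - <<'E'
from h import *
s=robot.read_state();print(s["ee_pos"],s["force"],lab(s["ee_pos"]))
t=grab("top","t3")
crop(t,180,170,250,250,8,"a4")
M=cv2.inRange(cv2.cvtColor(t,cv2.COLOR_BGR2HSV),(20,120,90),(32,255,255));M[:150]=0;M[250:]=0;M[:,:125]=0;M[:,200:]=0
ys,xs=np.nonzero(M);k=np.polyfit(xs,ys,1);x=np.array([140,165]);print(len(xs),lab(onz("top",np.c_[x,np.polyval(k,x)],.12)))
E
```

```text
[0.51616427 0.13430293 0.07776118] [ 1.28362835  4.86132881 -1.90692775] [[ 0.04254907 -0.11301607]]
263 [[0.10142371 0.14752637]
 [0.10145566 0.07010467]]
```

View pics/a4.png

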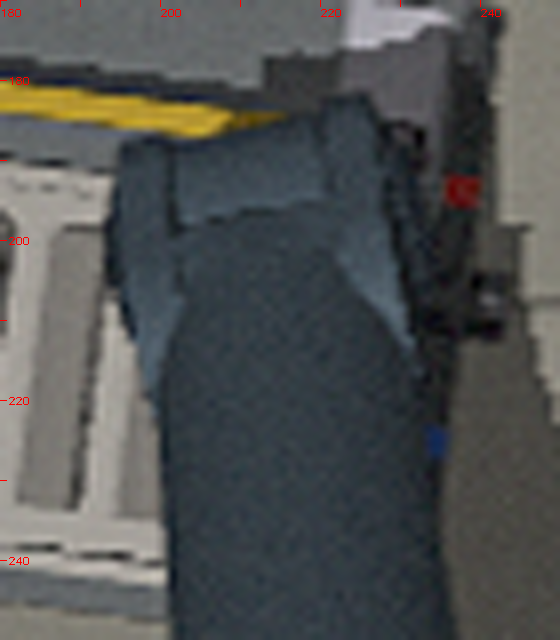

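Call:
move_arm(deltas=[-0.06,0,0,0,0,0,-0.06,0,0,0,0,0,-0.06,0,0,0,0,0,-0.06,0,0,0,0,0])

```text
time_s: 4.22
ee_pos: [0.5171, 0.1342, 0.0778]
ee_rot: [3.137, 0.0, 3.0]
force: [0.4, 5.0, -0.8]
finger_gap: 0.0226
```

Call:
move_arm(deltas=[0,0,0,0,0,0,0,0,0,0,0,0,0,0,0,0,0,0,0,0,0,0,0,0,0,0,0,0,0,0,0,0,0,0,0,0], hand=-0.12)

```text
time_s: 4.72
ee_pos: [0.5177, 0.1315, 0.0779]
ee_rot: [3.14, 0.001, 2.997]
force: [0.2, -2.4, -0.3]
finger_gap: 0.0378
```

```bash
python3 - <<'E'
from h import *
s=robot.read_state();print(s["ee_pos"],s["force"],lab(s["ee_pos"]),s["finger_gap"])
c=grab("scene","s4");crop(c,250,140,350,240,7,"a5")
t=grab("top","t4")
M=cv2.inRange(cv2.cvtColor(t,cv2.COLOR_BGR2HSV),(20,120,90),(32,255,255));M[:150]=0;M[250:]=0;M[:,:125]=0;M[:,200:]=0
ys,xs=np.nonzero(M);k=np.polyfit(xs,ys,1);x=np.array([140,165]);print(len(xs),lab(onz("top",np.c_[x,np.polyval(k,x)],.12)))
E
```

```text
[0.51767327 0.13146056 0.07791585] [ 0.2232303  -2.37080056 -0.29015673] [[ 0.04445033 -0.11561248]] 0.03779244630136109
262 [[0.10255697 0.14768999]
 [0.10233452 0.07022757]]
```

View pics/a5.png

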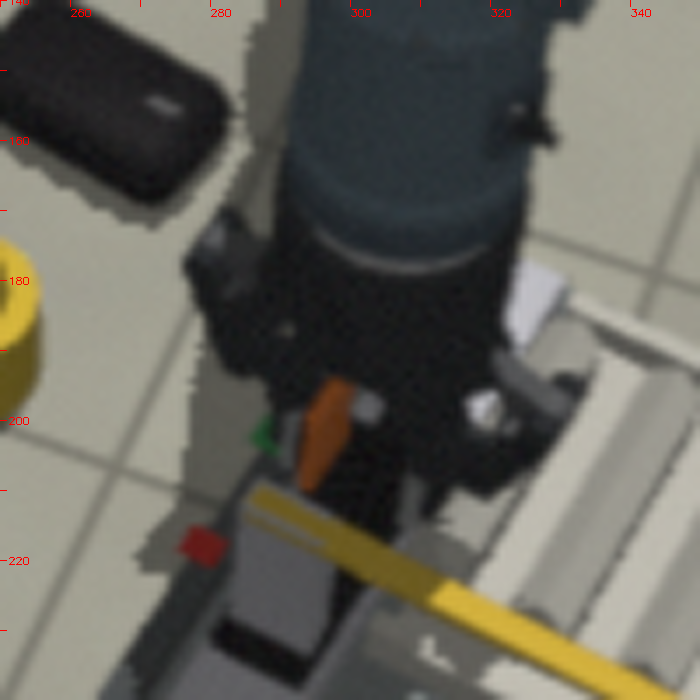

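Call:
move_arm(deltas=[0,0,0,0,0,0,0,0,0,0,0,0,0,0,-1.5,0,0,0,0,0,-3,0,0,0,0,0,-4.5,0,0,0,0,0,-5.5,0,0,0,0,0,-6,0,0,0,0,0,-6,0,0,0], hand=0.4)

```text
time_s: 5.48
ee_pos: [0.52, 0.1338, 0.2324]
ee_rot: [3.133, 0.008, 2.998]
force: [0.6, 0.8, -0.2]
finger_gap: 0.0595
```

```bash
python3 - <<'E'
from h import *
s=robot.read_state();print(s["ee_pos"],s["force"],lab(s["ee_pos"]),s["finger_gap"])
c=grab("scene","s5");crop(c,265,170,425,290,5,"a6")
t=grab("top","t5")
M=cv2.inRange(cv2.cvtColor(t,cv2.COLOR_BGR2HSV),(20,120,90),(32,255,255));M[:150]=0;M[250:]=0;M[:,:125]=0;M[:,200:]=0
ys,xs=np.nonzero(M);k=np.polyfit(xs,ys,1);x=np.array([140,165]);print(len(xs),lab(onz("top",np.c_[x,np.polyval(k,x)],.12)))
crop(t,125,165,175,215,12,"a7")
E
```

```text
[0.52003339 0.1338134  0.23238765] [ 0.60500869  0.82219673 -0.20469743] [[ 0.04644839 -0.11294531]] 0.059499818817401774
204 [[0.10238141 0.14766464]
 [0.10254324 0.07025676]]
```

View pics/a6.png

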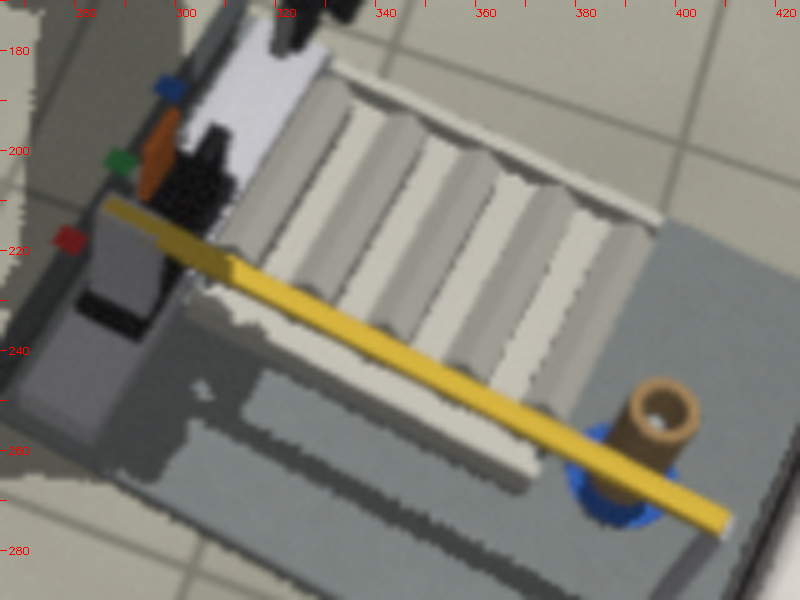

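View pics/a7.png

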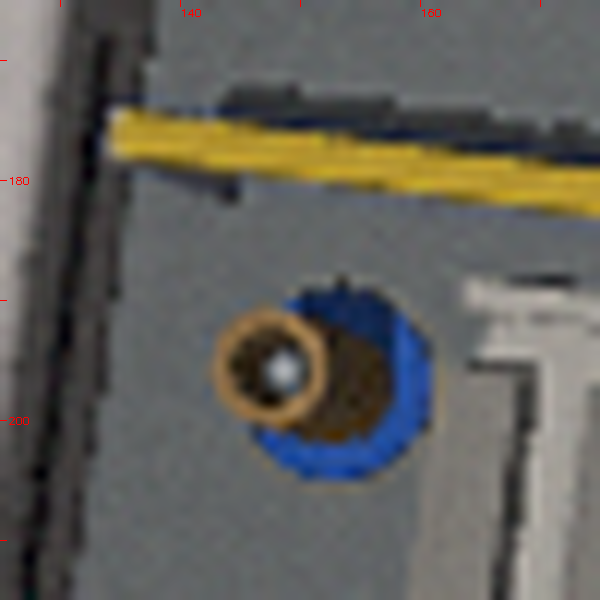

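```bash
python3 - <<'E'
from h import *
g=tri((396.6,252.4),(147.1,195.5));print(g,lab(g),lab(onz("top",[(147.1,195.5)],.089)),lab(onz("scene",[(396.6,252.4)],.089)), lab(onz("top",[(152.5,197.5)],.014)))
p=wld(.048,.125);print(p)
for z in(.22,.078): plan([*p,z],down(np.pi+YAW))
E
```

```text
[0.55683688 0.36847429 0.08612988] [[0.04919645 0.12456823]] [[0.04857827 0.12556467]] [[0.0515106 0.1227386]] [[0.04758311 0.12589231]]
[0.55571477 0.36907329]
delta [-0.18, 9.57, 0.36, 0.04, 0.01, 0.01] rows 5.7 t 5.58
delta [-0.17, 9.55, 6.04, 0.04, 0.01, 0.01] rows 6.8 t 5.58
```

Call:
move_arm(deltas=[-0.18,1.6,0.3,0,0,0,-0.18,3.2,0.3,0,0,0,-0.18,4.8,0.3,0,0,0,-0.18,6.4,0.3,0,0,0,-0.18,8,0.3,0,0,0,-0.18,9.2,0.3,0,0,0,-0.18,9.55,0.3,0,0,0,-0.18,9.55,1.5,0,0,0,-0.18,9.55,3,0,0,0,-0.18,9.55,3.8,0,0,0,-0.18,9.55,3.8,0,0,0])

```text
time_s: 6.5
ee_pos: [0.5504, 0.3639, 0.1243]
ee_rot: [-3.132, -0.012, 2.997]
force: [-0.5, -1.7, -0.6]
finger_gap: 0.0599
```

```bash
python3 - <<'E'
from h import *
s=robot.read_state();print(s["ee_pos"],lab(s["ee_pos"]))
plan([*wld(.0485,.125),.078],down(np.pi+YAW))
E
```

```text
[0.55036847 0.36390306 0.12429709] [[0.04345098 0.11911608]]
delta [-0.22, 0.25, 1.85, -0.11, -0.13, -0.0] rows 1.1 t 6.5
```

Call:
move_arm(deltas=[0,0,0,0,0,0,0,0,0,0,0,0,0,0,0,0,0,0])

```text
time_s: 6.75
ee_pos: [0.5575, 0.3683, 0.1355]
ee_rot: [3.136, 0.003, 2.997]
force: [-0.4, -0.4, 0.7]
finger_gap: 0.0597
```

```bash
python3 - <<'E'
from h import *
s=robot.read_state();print(s["ee_pos"],lab(s["ee_pos"]))
plan([*wld(.0485,.125),.078],down(np.pi+YAW))
E
```

```text
[0.55747874 0.36833219 0.13547699] [[0.04985206 0.12451971]]
delta [0.06, 0.01, 2.3, 0.06, 0.03, -0.01] rows 1.4 t 6.75
```

Call:
move_arm(deltas=[0.06,0,0.5,0,0,0,0.06,0,1,0,0,0,0.06,0,1.5,0,0,0,0.06,0,1.9,0,0,0,0.06,0,2.2,0,0,0,0.06,0,2.3,0,0,0,0.06,0,2.3,0,0,0,0.06,0,2.3,0,0,0])

```text
time_s: 7.42
ee_pos: [0.5547, 0.3681, 0.0757]
ee_rot: [3.139, 0.0, 2.997]
force: [0.2, 0.5, 0.7]
finger_gap: 0.06
```

Call:
move_arm(deltas=[0,0,0,0,0,0,0,0,0,0,0,0,0,0,0,0,0,0,0,0,0,0,0,0,0,0,0,0,0,0,0,0,0,0,0,0], hand=-1, squeeze=20)

```text
time_s: 7.92
ee_pos: [0.5553, 0.3685, 0.0768]
ee_rot: [3.138, 0.002, 2.997]
force: [0.1, 0.3, 4.0]
finger_gap: 0.0316
```

Call:
move_arm(deltas=[0,0,-0.6,0,0,0,0,0,-1.5,0,0,0,0,0,-2.7,0,0,0,0,0,-4,0,0,0,0,0,-5.2,0,0,0,0,0,-6,0,0,0,0,0,-6.4,0,0,0,0,0,-6.4,0,0,0])

```text
time_s: 8.58
ee_pos: [0.556, 0.3685, 0.2399]
ee_rot: [3.135, 0.005, 2.997]
force: [1.0, -0.0, -0.5]
finger_gap: 0.0315
```

```bash
cat >> h.py <<'E'
def hsv(im,lo,hi): return cv2.inRange(cv2.cvtColor(im,cv2.COLOR_BGR2HSV),np.array(lo),np.array(hi))
def binpos(t):
    M=hsv(t,(0,140,60),(6,255,255))|hsv(t,(174,140,60),(180,255,255));M[:,:245]=0
    M[:100]=0
    c=max(cv2.findContours(M,cv2.RETR_EXTERNAL,cv2.CHAIN_APPROX_SIMPLE)[0],key=cv2.contourArea)
    r=cv2.minAreaRect(c);return r,onz("top",cv2.boxPoints(r),.06).mean(0)
E
python3 - <<'E'
from h import *
s=robot.read_state();print(s["ee_pos"],s["finger_gap"])
t=grab("top","t6");r,b=binpos(t);print(r,b)
for z in(.24,.1): plan([b[0],b[1],z],down(np.pi+YAW+.14))
c=grab("scene","s6")
E
```

```text
[0.55596376 0.36852692 0.23987314] 0.0315349937775083
((293.5, 152.5), (39.0, 37.0), 90.0) [ 0.68562582 -0.0886126   0.06      ]
delta [-7.8, -17.32, -0.17, 0.05, 0.02, -1.61] rows 11.4 t 8.63
delta [-7.79, -17.34, 5.43, 0.05, 0.02, -1.61] rows 11.9 t 8.63
```

View pics/s6.png

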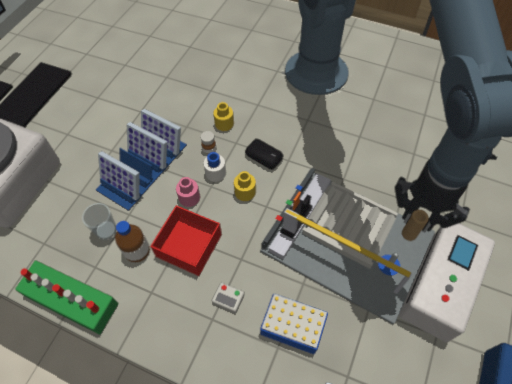

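Call:
move_arm(deltas=[-0.6,-1.3,0,0,0,-0.1,-1.3,-2.9,0,0,0,-0.2,-2,-4.5,0,0,0,-0.4,-2.7,-6.1,0,0,0,-0.5,-3.4,-7.7,0,0,0,-0.7,-4.2,-9.3,0,0,0,-0.8,-4.9,-10.9,0,0,0,-1,-5.6,-12.5,0,0,0,-1.1,-6.4,-14.1,0,0,0,-1.3,-7,-15.6,0,0,0,-1.4,-7.5,-16.7,0,0,0,-1.5,-7.8,-17.3,0,0,0,-1.6])

```text
time_s: 9.68
ee_pos: [0.6834, -0.0964, 0.2317]
ee_rot: [-3.139, -0.005, 3.13]
force: [0.7, -1.9, 0.0]
finger_gap: 0.0313
```

Call:
move_arm(deltas=[0,0,0,0,0,0,0,0,0,0,0,0,0,0,0,0,0,0])

```text
time_s: 9.93
ee_pos: [0.6841, -0.0868, 0.2322]
ee_rot: [3.137, -0.004, 3.138]
force: [0.3, 0.4, -0.2]
finger_gap: 0.0315
```

```bash
python3 - <<'E'
from h import *
s=robot.read_state();print(s["ee_pos"],s["finger_gap"])
plan([.689,-.087,.082],down(np.pi))
t=grab("top","t7");c=grab("scene","s7");crop(c,120,140,260,280,4,"a8")
E
```

```text
[ 0.6840598  -0.0868015   0.23217963] 0.03153059698198429
delta [-0.22, -0.03, 6.01, 0.05, -0.04, -0.04] rows 3.6 t 9.93
```

View pics/a8.png

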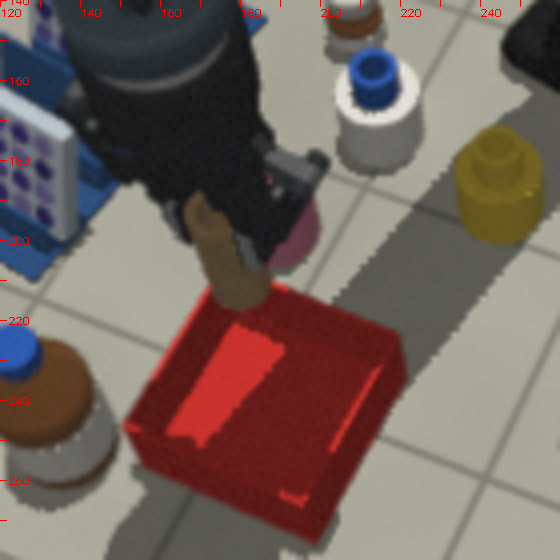

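Call:
move_arm(deltas=[-0.2,0,0.8,0,0,0,-0.2,0,1.8,0,0,0,-0.2,0,3,0,0,0,-0.2,0,4.2,0,0,0,-0.2,0,5.2,0,0,0,-0.2,0,5.7,0,0,0,-0.2,0,5.9,0,0,0,-0.2,0,5.9,0,0,0,-0.2,0,5.9,0,0,0])

```text
time_s: 10.78
ee_pos: [0.6916, -0.0874, 0.0887]
ee_rot: [3.139, 0.003, 3.138]
force: [0.1, -0.1, 0.3]
finger_gap: 0.0315
```

Call:
move_arm(deltas=[0,0,0,0,0,0,0,0,0,0,0,0,0,0,0,0,0,0,0,0,0,0,0,0,0,0,0,0,0,0,0,0,-1,0,0,0,0,0,-2.5,0,0,0,0,0,-4,0,0,0,0,0,-5,0,0,0,0,0,-5.5,0,0,0,0,0,-5.5,0,0,0], hand=0.25)

```text
time_s: 11.7
ee_pos: [0.6928, -0.0889, 0.2295]
ee_rot: [3.139, 0.009, 3.137]
force: [-0.5, -0.8, -0.2]
finger_gap: 0.0535
```

```bash
python3 - <<'E'
from h import *
s=robot.read_state();print(s["ee_pos"],s["finger_gap"])
c=grab("scene","s8");crop(c,120,140,260,280,4,"a9")
E
```

```text
[ 0.69279025 -0.08892588  0.22953014] 0.05350576879501513
```

View pics/a9.png

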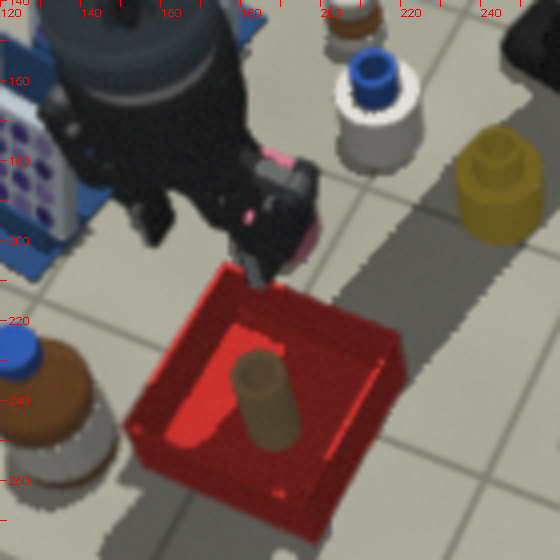

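Core stands in the bin (pixel 267,400 of the crop). The roll candidates in the top view are white with a blue hub (303,219), pink (314,189), and yellow (275,212) and (323,271). Only the white one with a blue hub fits the description. Next is an enlarged confirmation.

```bash
python3 - <<'E'
from h import *
t=grab("top","t9");c=grab("scene","s9")
crop(t,290,200,322,240,12,"b1");crop(c,195,140,235,185,12,"b2")
a=cv2.imread("pics/b1.png");b=cv2.imread("pics/b2.png");h=max(a.shape[0],b.shape[0])
pad=lambda q:cv2.copyMakeBorder(q,0,h-q.shape[0],0,6,cv2.BORDER_CONSTANT)
cv2.imwrite("pics/b12.png",np.hstack([pad(a),pad(b)]));print(a.shape)
E
```

```text
(480, 384, 3)
```

View pics/b12.png

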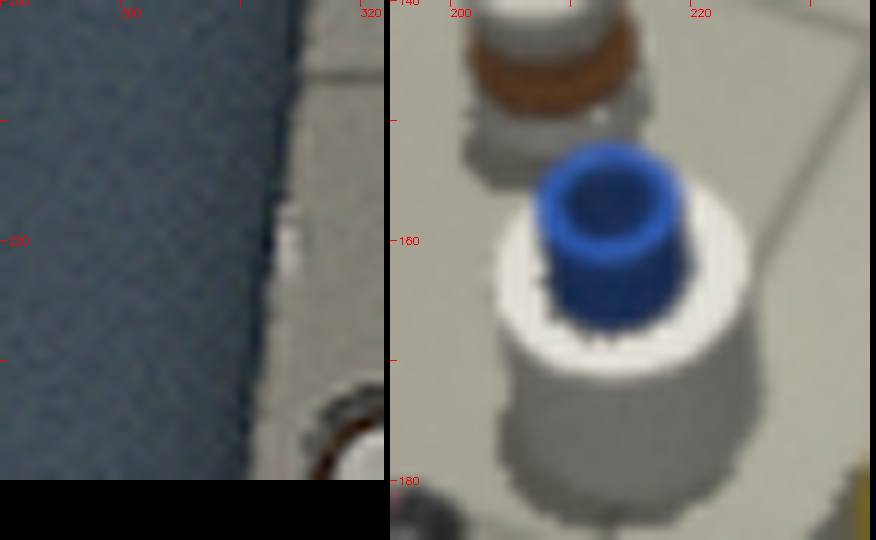

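```bash
python3 - <<'E'
from h import *
t=cv2.imread("pics/top0.png");crop(t,290,200,322,240,12,"b1")
E
```

```text
(no output)
```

View pics/b1.png

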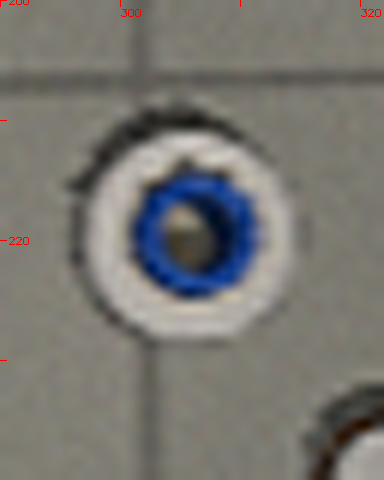

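```bash
python3 - <<'E'
from h import *
print(tri((213.4,156.9),(306.4,219.5)),onz("top",[(306.4,219.5)],.075),onz("scene",[(213.4,156.9)],.075))
p=(tri((213.4,156.9),(306.4,219.5))+0)[:2];print(p)
for z in(.15,.077): plan([*p,z],down(np.pi))
E
```

```text
[ 0.47261338 -0.12187897  0.07364221] [[ 0.47268789 -0.12195591  0.075     ]] [[ 0.47337877 -0.12109409  0.075     ]]
[ 0.47261338 -0.12187897]
delta [8.63, -1.41, 2.92, 0.03, -0.04, -0.05] rows 5.5 t 11.85
delta [8.62, -1.42, 5.84, 0.03, -0.04, -0.05] rows 6.3 t 11.85
```

Call:
move_arm(deltas=[0.8,-0.1,0,0,0,0,2.2,-0.4,0.2,0,0,0,3.6,-0.6,0.6,0,0,0,5,-0.8,1,0,0,0,6.4,-1,1.6,0,0,0,7.6,-1.2,2.2,0,0,0,8.4,-1.4,2.7,0,0,0,8.63,-1.4,2.9,0,0,0,8.63,-1.4,2.9,0,0,0,8.63,-1.4,2.9,0,0,0])

```text
time_s: 12.68
ee_pos: [0.4747, -0.1216, 0.1513]
ee_rot: [3.139, -0.0, 3.138]
force: [1.0, -0.3, 0.6]
finger_gap: 0.0533
```

```bash
python3 - <<'E'
from h import *
print(robot.read_state()["ee_pos"])
plan([.473,-.1217,.077],down(np.pi))
c=grab("scene","s10");crop(c,180,110,250,190,7,"b3")
E
```

```text
[ 0.47473789 -0.12155712  0.15129016]
delta [0.07, -0.01, 2.97, 0.03, -0.0, -0.04] rows 1.8 t 12.68
```

View pics/b3.png

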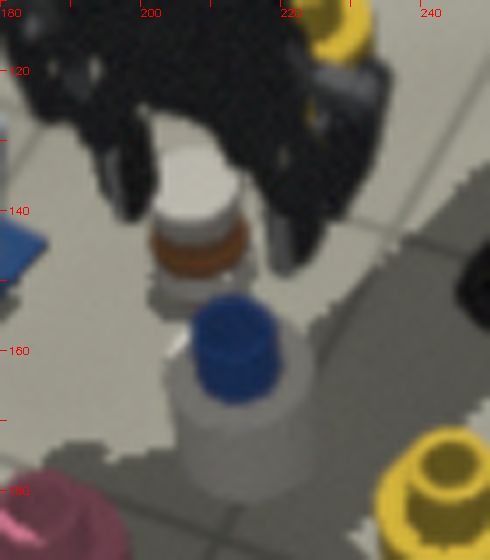

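Call:
move_arm(deltas=[0.05,0,0.5,0,0,0,0.05,0,1.1,0,0,0,0.05,0,1.8,0,0,0,0.05,0,2.4,0,0,0,0.05,0,2.75,0,0,0,0.05,0,2.95,0,0,0,0.05,0,2.95,0,0,0,0.05,0,2.95,0,0,0])

```text
time_s: 13.4
ee_pos: [0.4744, -0.122, 0.0788]
ee_rot: [3.139, 0.002, 3.138]
force: [-0.3, 0.1, 0.8]
finger_gap: 0.0533
```

Call:
move_arm(deltas=[0,0,0,0,0,0,0,0,0,0,0,0,0,0,0,0,0,0,0,0,0,0,0,0,0,0,0,0,0,0,0,0,0,0,0,0], hand=-1, squeeze=30)

```text
time_s: 13.9
ee_pos: [0.4744, -0.1223, 0.0794]
ee_rot: [3.139, 0.003, 3.137]
force: [0.1, -0.5, 6.0]
finger_gap: 0.0307
```

Call:
move_arm(deltas=[0,0,-0.5,0,0,0,0,0,-1.3,0,0,0,0,0,-2.4,0,0,0,0,0,-3.6,0,0,0,0,0,-4.8,0,0,0,0,0,-5.6,0,0,0,0,0,-6,0,0,0,0,0,-6,0,0,0])

```text
time_s: 14.57
ee_pos: [0.4744, -0.1224, 0.2302]
ee_rot: [3.139, 0.005, 3.137]
force: [-0.1, 0.5, -2.3]
finger_gap: 0.0304
```

```bash
python3 - <<'E'
from h import *
print(robot.read_state()["ee_pos"])
plan([*wld(.048,.125),.24],down(np.pi+YAW))
c=grab("scene","s11");crop(c,170,60,270,190,5,"b4")
E
```

```text
[ 0.47435789 -0.12242316  0.23018412]
delta [-3.17, 19.67, -0.33, 0.03, 0.05, 1.6] rows 11.9 t 14.57
```

View pics/b4.png

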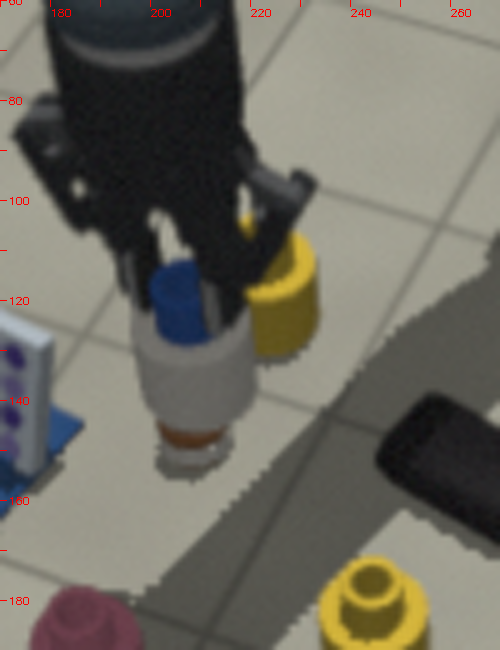

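Call:
move_arm(deltas=[-0.2,1.3,-0.2,0,0,0.1,-0.5,3,-0.4,0,0,0.2,-0.8,4.7,-0.5,0,0,0.4,-1.1,6.5,-0.5,0,0,0.5,-1.3,8.3,-0.5,0,0,0.7,-1.6,10.1,-0.5,0,0,0.8,-1.9,11.9,-0.5,0,0,1,-2.2,13.7,-0.5,0,0,1.1,-2.5,15.4,-0.4,0,0,1.2,-2.8,17,-0.4,0,0,1.4,-3,18.4,-0.3,0,0,1.5,-3.1,19.2,-0.3,0,0,1.6])

```text
time_s: 15.62
ee_pos: [0.5509, 0.3594, 0.2328]
ee_rot: [-3.141, -0.005, 2.998]
force: [1.0, -0.0, -1.6]
finger_gap: 0.0309
```

Call:
move_arm(deltas=[-0.05,0.3,0,0,0,0,-0.07,0.47,0,0,0,0,-0.07,0.47,0,0,0,0,-0.07,0.47,0,0,0,0,-0.07,0.47,0,0,0,0])

```text
time_s: 16.03
ee_pos: [0.5567, 0.3654, 0.2361]
ee_rot: [-3.141, -0.001, 2.994]
force: [-0.3, -0.3, -1.3]
finger_gap: 0.0304
```

```bash
python3 - <<'E'
from h import *
print(robot.read_state()["ee_pos"],lab(robot.read_state()["ee_pos"]))
plan([*wld(.049,.125),.16],down(np.pi+YAW))
c=grab("scene","s12");crop(c,340,150,440,290,5,"b5")
t=grab("top","t12")
E
```

```text
[0.55671671 0.3654343  0.2360573 ] [[0.04951377 0.12154246]]
delta [0.02, 0.14, 3.04, -0.0, -0.01, -0.04] rows 1.8 t 16.03
```

View pics/b5.png

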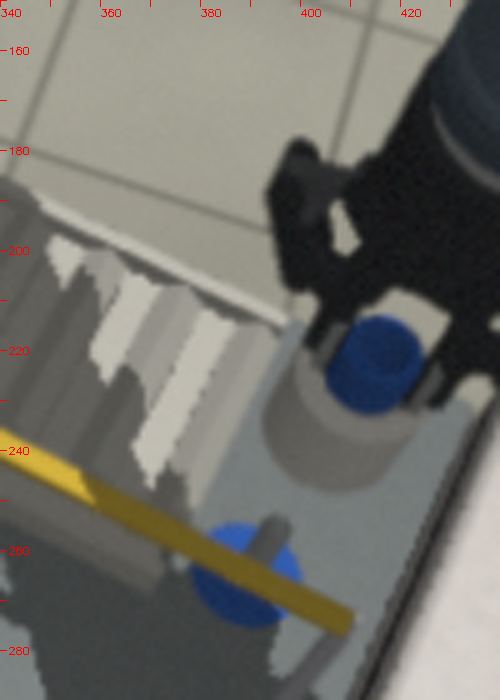

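```bash
python3 - <<'E'
from h import *
print(lab(onz("scene",[(414.8,218)],.232)), lab(robot.read_state()["ee_pos"]), lab(onz("scene",[(395,254.5)],.072)))
E
```

```text
[[0.04603815 0.1168163 ]] [[0.0495763  0.12221848]] [[0.04866459 0.12266762]]
```

Call:
move_arm(deltas=[0.02,0.12,0.5,0,0,0,0.02,0.12,1.2,0,0,0,0.02,0.12,1.9,0,0,0,0.02,0.12,2.5,0,0,0,0.02,0.12,2.8,0,0,0,0.02,0.12,2.8,0,0,0,0.02,0.12,2.8,0,0,0])

```text
time_s: 16.72
ee_pos: [0.5561, 0.3715, 0.1667]
ee_rot: [3.14, -0.0, 2.997]
force: [-1.0, 0.5, -1.8]
finger_gap: 0.0309
```

```bash
python3 - <<'E'
from h import *
s=robot.read_state();print(s["ee_pos"],lab(s["ee_pos"]),s["force"])
c=grab("scene","s13");crop(c,360,190,440,290,7,"b6")
t=grab("top","t13");crop(t,120,160,190,230,6,"b7")
E
```

```text
[0.55607097 0.37153575 0.16668748] [[0.04799914 0.12748809]] [-1.00511638  0.48153138 -1.84280411]
```

View pics/b6.png

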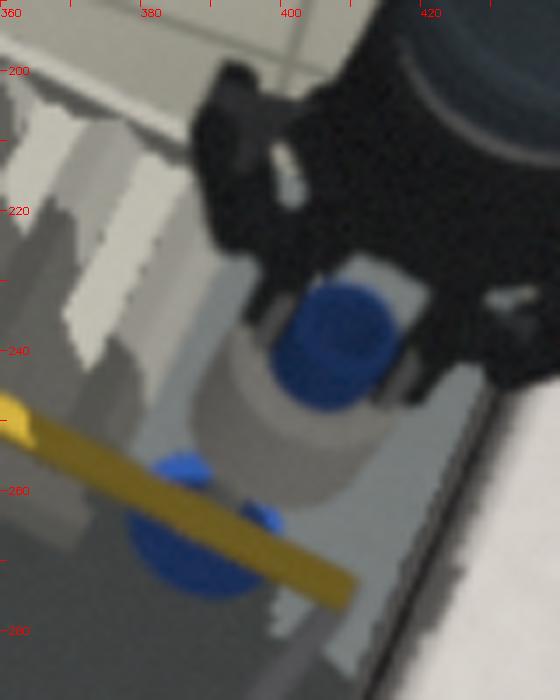

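View pics/b7.png

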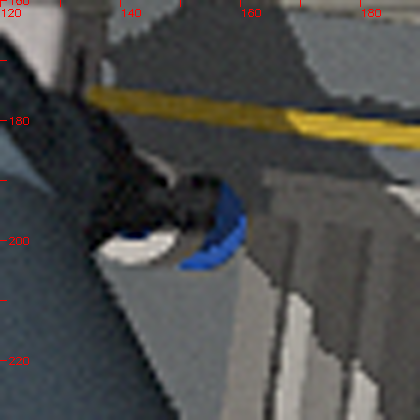

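```bash
python3 - <<'E'
from h import *
print(lab(onz("scene",[(408.6,236.1)],.163)))
for i in range(4):
    robot.get_image("top");s=robot.read_state();print(lab(s["ee_pos"]),s["ee_pos"][2])
E
```

```text
[[0.04604216 0.12559121]]
[[0.0490128  0.12852903]] 0.1687084278486207
[[0.0489714  0.12858837]] 0.1687646122682682
[[0.04883804 0.12851577]] 0.1686216120326706
[[0.04869839 0.12839774]] 0.16841766207426065
```

Call:
move_arm(deltas=[-0.07,-0.14,0,0,0,0,-0.07,-0.14,0,0,0,0,-0.07,-0.14,0.3,0,0,0,-0.07,-0.14,0.6,0,0,0,-0.07,-0.14,0.9,0,0,0,-0.07,-0.14,1.2,0,0,0,-0.07,-0.14,1.4,0,0,0,-0.07,-0.14,1.5,0,0,0,-0.07,-0.14,1.5,0,0,0,-0.07,-0.14,1.5,0,0,0])

```text
time_s: 17.85
ee_pos: [0.5575, 0.3683, 0.1294]
ee_rot: [3.139, 0.0, 2.997]
force: [1.0, 0.8, -1.4]
finger_gap: 0.0308
```

```bash
python3 - <<'E'
from h import *
s=robot.read_state();print(s["ee_pos"],lab(s["ee_pos"]),s["force"],s["wrist_torque"])
c=grab("scene","s14");crop(c,360,190,440,290,7,"b8")
E
```

```text
[0.55750908 0.36827711 0.12941439] [[0.04988999 0.12446955]] [ 0.96783971  0.82205057 -1.38083219] [-0.01817711 -0.05807557 -0.03709638]
```

View pics/b8.png

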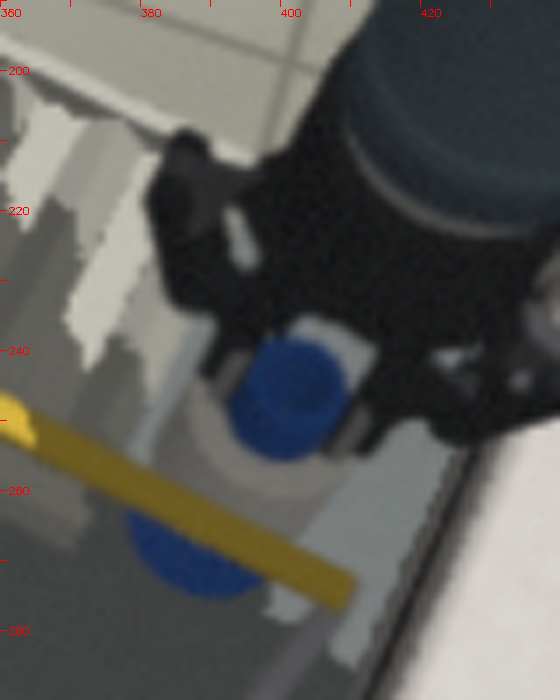

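Call:
move_arm(deltas=[0,0,0.2,0,0,0,0,0,0.4,0,0,0,0,0,0.6,0,0,0,0,0,0.8,0,0,0,0,0,1,0,0,0,0,0,1.2,0,0,0,0,0,1.35,0,0,0,0,0,1.45,0,0,0,0,0,1.45,0,0,0,0,0,1.45,0,0,0])

```text
time_s: 18.73
ee_pos: [0.5575, 0.3683, 0.0932]
ee_rot: [3.139, 0.0, 2.998]
force: [1.0, -0.5, -0.8]
finger_gap: 0.0305
```

Call:
move_arm(deltas=[0,0,0.03,0,0,0,0,0,0.06,0,0,0,0,0,0.06,0,0,0])

```text
time_s: 18.98
ee_pos: [0.5576, 0.3685, 0.0921]
ee_rot: [3.139, 0.001, 2.998]
force: [-0.4, -0.2, -2.1]
finger_gap: 0.0311
```

Call:
move_arm(deltas=[0,0,0,0,0,0,0,0,0,0,0,0,0,0,0,0,0,0,0,0,0,0,0,0,0,0,0,0,0,0,0,0,-0.6,0,0,0,0,0,-1.6,0,0,0,0,0,-2.8,0,0,0,0,0,-4,0,0,0,0,0,-5,0,0,0,0,0,-5.4,0,0,0], hand=0.15)

```text
time_s: 19.9
ee_pos: [0.5599, 0.3695, 0.2335]
ee_rot: [3.132, 0.007, 2.997]
force: [0.4, 0.3, 1.1]
finger_gap: 0.0492
```

```bash
python3 - <<'E'
from h import *
s=robot.read_state();print(s["ee_pos"],lab(s["ee_pos"]),s["force"])
c=grab("scene","s15");crop(c,360,190,440,290,7,"b9")
E
```

```text
[0.55988549 0.36949754 0.23351602] [[0.05206668 0.12601837]] [0.40884881 0.29794356 1.05271618]
```

View pics/b9.png

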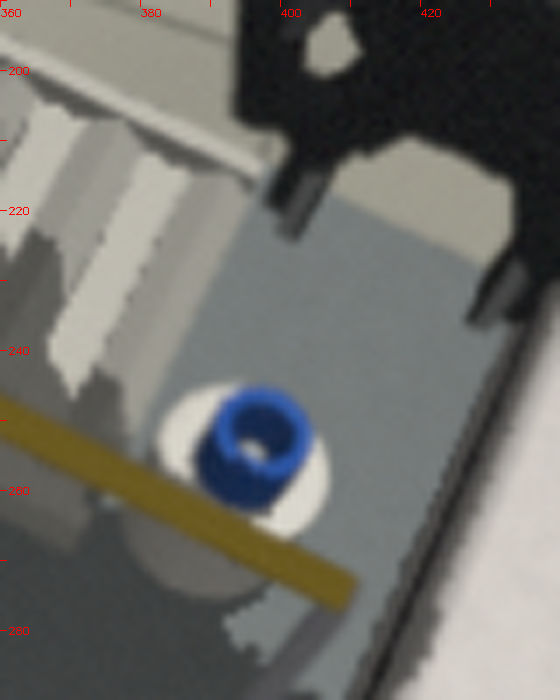

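```bash
cat >> h.py <<'E'
SY=-.158;EX=np.array([np.cos(SY),np.sin(SY),0]);TH=.35
UP=-np.sin(TH)*EX+np.cos(TH)*np.array([0,0,1.])
TY=np.cos(TH)*EX+np.sin(TH)*np.array([0,0,1.])
RT=Ro.from_matrix(np.c_[np.cross(TY,-UP),TY,-UP])
TOP={"A":np.array([.5918,-.3252,.0935]),"B":np.array([.4812,-.3085,.0935]),"C":np.array([.4262,-.2994,.0935])}
E
python3 - <<'E'
from h import *
print(robot.read_state()["joint_pos"])
g=TOP["C"]-.009*UP;pre=g+.08*UP;print(g,pre)
plan([.42,-.25,.28],down(np.pi/2+SY))
E
```

```text
[-0.72904117  0.43200666  0.11167979  1.57380465 -0.05374788  1.12596751
  0.82137359]
[ 0.42924764 -0.29988557  0.08504565] [ 0.40215751 -0.29556936  0.16019546]
delta [1.97, -25.32, -2.12, 0.16, -0.02, 18.16] rows 15.3 t 19.95
```

Call:
move_arm(deltas=[0.1,-0.8,-0.3,0,0,0.6,0.15,-2,-0.7,0,0,1.5,0.3,-3.4,-1.2,0,0,2.5,0.4,-4.9,-1.6,0,0,3.6,0.5,-6.4,-2,0,0,4.6,0.6,-7.9,-2.1,0,0,5.7,0.7,-9.4,-2.1,0,0,6.8,0.85,-10.9,-2.1,0,0,7.9,1,-12.4,-2.1,0,0,9,1.1,-13.9,-2.1,0,0,10,1.2,-15.4,-2.1,0,0,11.1,1.3,-16.9,-2.1,0,0,12.2])

```text
time_s: 20.95
ee_pos: [0.4629, -0.0472, 0.2772]
ee_rot: [-3.141, -0.003, 1.928]
force: [0.5, -0.8, -0.1]
finger_gap: 0.0491
```

```bash
python3 - <<'E'
from h import *
print(robot.read_state()["ee_pos"])
plan([.42,-.25,.28],down(np.pi/2+SY))
E
```

```text
[ 0.46285449 -0.04719146  0.27715523]
delta [-7.0, -4.44, -0.13, -0.01, -0.03, 5.91] rows 5.0 t 20.95
```

Call:
move_arm(deltas=[-1.2,-0.8,0,0,0,1,-2.5,-1.6,0,0,0,2.1,-3.8,-2.4,0,0,0,3.2,-5,-3.2,0,0,0,4.2,-6,-3.8,0,0,0,5.1,-6.7,-4.2,0,0,0,5.7,-7,-4.4,0,0,0,5.9,-7,-4.4,0,0,0,5.9,-7,-4.4,0,0,0,5.9], hand=-0.25)

```text
time_s: 21.7
ee_pos: [0.424, -0.2467, 0.2772]
ee_rot: [-3.141, -0.004, 1.42]
force: [0.6, 1.3, -0.3]
finger_gap: 0.0321
```

```bash
python3 - <<'E'
from h import *
s=robot.read_state();print(s["ee_pos"],s["joint_pos"])
g=TOP["C"]-.009*UP
plan(g+.07*UP,RT)
t=grab("top","t16");c=grab("scene","s16");crop(c,80,90,200,220,5,"d1");crop(t,330,150,400,250,6,"d2")
E
```

```text
[ 0.42395193 -0.24673583  0.27716048] [-0.21049356  0.04591096  0.68189528  1.96966122 -0.03524655  1.13856523
  0.33490743]
delta [-2.08, -0.43, 5.05, -4.02, -0.05, 0.07] rows 3.3 t 21.7
```

View pics/s16.png

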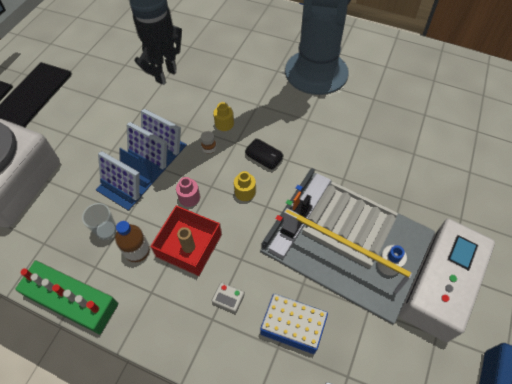

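Call:
move_arm(deltas=[-0.2,0,0.5,-0.5,0,0,-0.6,-0.1,1.3,-1.2,0,0,-1,-0.2,2.3,-2,0,0,-1.4,-0.3,3.4,-2.8,0,0,-1.8,-0.4,4.4,-3.5,0,0,-2.08,-0.43,5,-4,0,0,-2.08,-0.43,5,-4.02,0,0.05,-2.08,-0.43,5,-4.02,0,0.05,-2.08,-0.43,5,-4.02,0,0.05])

```text
time_s: 22.55
ee_pos: [0.4073, -0.2968, 0.1539]
ee_rot: [2.789, -0.003, 1.417]
force: [0.2, -0.4, 0.2]
finger_gap: 0.0322
```

```bash
python3 - <<'E'
from h import *
s=robot.read_state();print(s["ee_pos"],s["joint_pos"])
g=TOP["C"]-.009*UP
plan(g,RT)
c=grab("scene","s17");crop(c,100,60,220,180,6,"d1")
E
```

```text
[ 0.40730729 -0.29680471  0.15389905] [-0.04889271  0.1037483   0.73471675  2.26845825 -0.48966003  0.53889623
  0.9087027 ]
delta [0.0, -0.12, 2.89, 0.03, -0.05, 0.03] rows 1.7 t 22.55
```

View pics/d1.png

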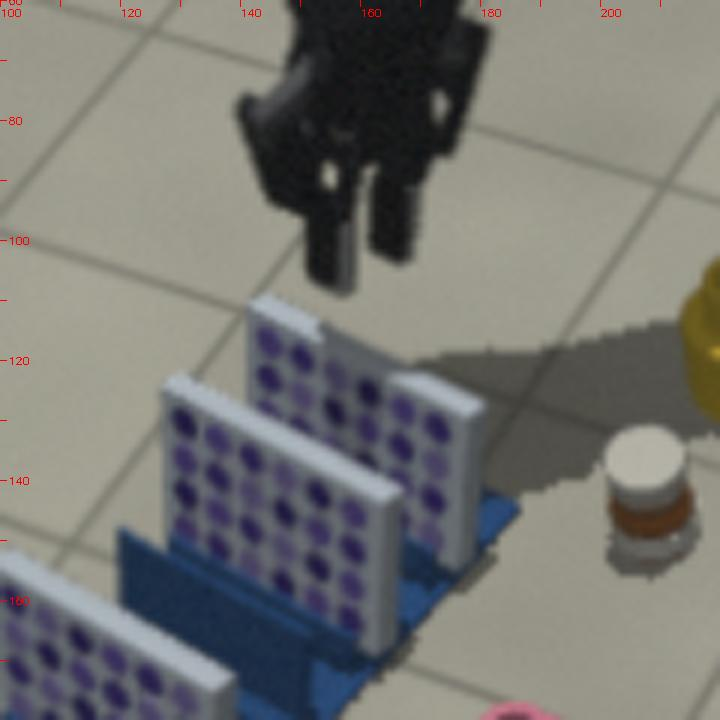

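Call:
move_arm(deltas=[0,-0.1,0.4,0,0,0,0,-0.1,0.9,0,0,0,0,-0.1,1.5,0,0,0,0,-0.1,2.1,0,0,0,0,-0.1,2.6,0,0,0,0,-0.1,2.85,0,0,0,0,-0.1,2.88,0,0,0,0,-0.1,2.88,0,0,0,0,-0.1,2.88,0,0,0])

```text
time_s: 23.35
ee_pos: [0.429, -0.301, 0.0855]
ee_rot: [2.788, -0.003, 1.415]
force: [-0.6, 0.7, 1.0]
finger_gap: 0.0321
```

```bash
python3 - <<'E'
from h import *
s=robot.read_state();print(s["ee_pos"],s["joint_pos"],s["force"])
g=TOP["C"]-.009*UP
plan(g,RT)
c=grab("scene","s18");crop(c,100,60,220,180,6,"d1")
E
```

```text
[ 0.42900219 -0.30097289  0.08546104] [ 0.09452152  0.30211536  0.58433526  2.25908372 -0.84738099  0.44196672
  1.21893889] [-0.6042282   0.65834011  0.95866864]
delta [0.04, -0.0, 0.02, 0.04, -0.04, 0.02] rows 0.0 t 23.35
```

View pics/d1.png

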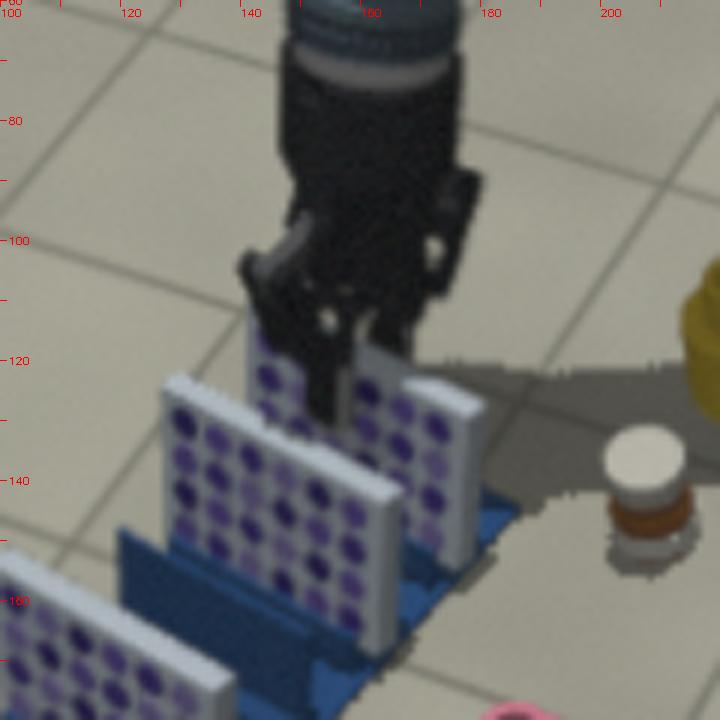

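Fingers straddle the nearest plate. Close and lift along the plate.

Call:
move_arm(deltas=[0,0,0,0,0,0,0,0,0,0,0,0,0,0,0,0,0,0,0,0,0,0,0,0,0,0,0,0,0,0], hand=-1, squeeze=40)

```text
time_s: 23.82
ee_pos: [0.4282, -0.3012, 0.0852]
ee_rot: [2.788, -0.004, 1.414]
force: [-1.6, 2.2, 6.4]
finger_gap: 0.0136
```

Call:
move_arm(deltas=[0,0,-0.3,0,0,0,0,0,-0.8,0,0,0,0,0,-1.4,0,0,0,0,0,-2,0,0,0,0,0,-2.6,0,0,0,0,0,-3.2,0,0,0,0,0,-3.6,0,0,0,0,0,-3.8,0,0,0,0,0,-3.8,0,0,0,0,0,-3.8,0,0,0])

```text
time_s: 24.65
ee_pos: [0.3948, -0.2958, 0.1732]
ee_rot: [2.79, -0.004, 1.414]
force: [0.4, 0.2, -0.7]
finger_gap: 0.0141
```

```bash
python3 - <<'E'
from h import *
s=robot.read_state();print(s["ee_pos"],s["joint_pos"],s["force"],s["finger_gap"])
plan([.43,-.25,.28],down(np.pi/2+SY))
c=grab("scene","s19");crop(c,80,40,220,200,5,"d1")
E
```

```text
[ 0.39475944 -0.29576095  0.17322948] [-0.09644391  0.02738141  0.78275755  2.27556523 -0.36845877  0.57211011
  0.80894052] [ 0.38512393  0.19384657 -0.72134459] 0.014075294746135837
delta [2.05, 2.51, -3.62, 4.03, -0.05, 0.0] rows 2.9 t 24.65
```

View pics/d1.png

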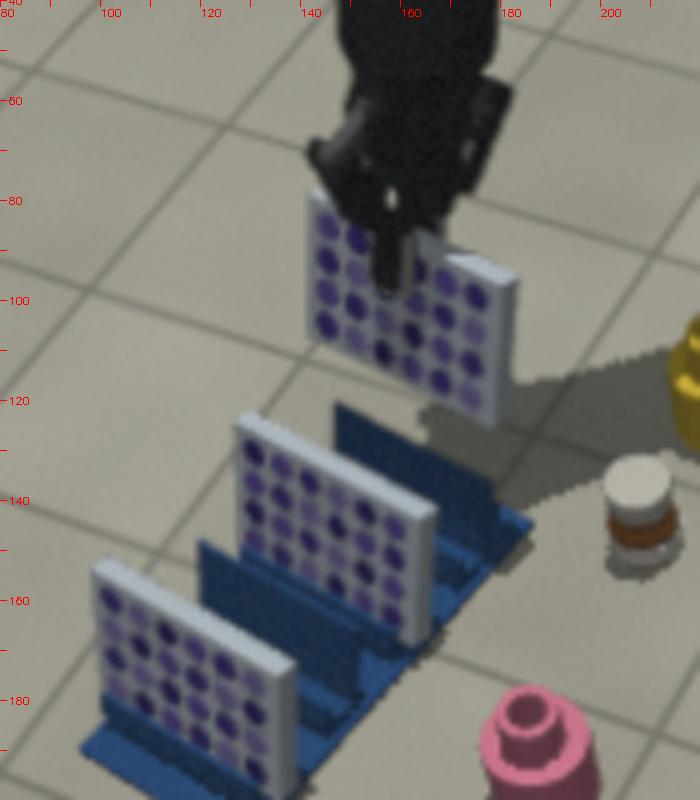

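Call:
move_arm(deltas=[0.2,0.2,-0.5,0.3,0,0,0.6,0.6,-1.1,0.9,0,0,1,1.1,-1.8,1.6,0,0,1.4,1.6,-2.5,2.4,0,0,1.7,2.1,-3.1,3.2,0,0,2,2.4,-3.5,3.8,0,0,2.05,2.5,-3.6,4.03,0,0,2.05,2.5,-3.6,4.03,0,0])

```text
time_s: 25.37
ee_pos: [0.4332, -0.2492, 0.2799]
ee_rot: [3.141, -0.002, 1.417]
force: [-0.1, 0.7, -1.6]
finger_gap: 0.014
```

```bash
python3 - <<'E'
from h import *
s=robot.read_state();print(s["ee_pos"],s["ee_rot"],s["finger_gap"])
plan([*wld(0,.06),.25],down(np.pi+YAW))
E
```

```text
[ 0.43316842 -0.24919951  0.27992969] [ 3.14133502e+00 -1.97343898e-03  1.41730892e+00] 0.014018680919693138
delta [22.57, -0.83, 1.24, 0.02, -0.02, -18.11] rows 13.6 t 25.37
```

Call:
move_arm(deltas=[0.7,0,0,0,0,-0.5,1.8,0,0,0,0,-1.4,3.1,-0.1,0,0,0,-2.4,4.4,-0.1,0,0,0,-3.5,5.7,-0.2,0,0,0,-4.6,7,-0.2,0,0,0,-5.7,8.3,-0.3,0,0,0,-6.8,9.6,-0.3,0,0,0,-7.8,10.9,-0.4,0,0,0,-8.8,12.2,-0.4,0,0,0,-9.8,13.5,-0.5,0,0,0,-10.8,14.8,-0.5,0,0,0,-11.8])

```text
time_s: 26.37
ee_pos: [0.4737, 0.1186, 0.2792]
ee_rot: [3.141, -0.004, 2.449]
force: [-0.7, -0.9, -0.7]
finger_gap: 0.014
```

```bash
python3 - <<'E'
from h import *
s=robot.read_state();print(s["ee_pos"],s["ee_rot"],s["finger_gap"])
plan([*wld(0,.06),.26],down(np.pi+YAW))
E
```

```text
[0.47372786 0.11858068 0.27919782] [ 3.14106131 -0.00433373  2.44863437] 0.01399677066497927
delta [4.16, 6.58, 0.79, 0.02, -0.05, -6.29] rows 4.7 t 26.37
```

Call:
move_arm(deltas=[0.9,1.4,0,0,0,-1.2,1.7,2.6,0.1,0,0,-2.5,2.5,3.9,0.3,0,0,-3.7,3.2,5,0.5,0,0,-4.8,3.8,5.9,0.7,0,0,-5.7,4.1,6.4,0.8,0,0,-6.2,4.16,6.58,0.8,0,0,-6.3,4.16,6.58,0.8,0,0,-6.3,4.16,6.58,0.8,0,0,-6.3,4.16,6.58,0.8,0,0,-6.3])

```text
time_s: 27.2
ee_pos: [0.5023, 0.3076, 0.2613]
ee_rot: [3.14, -0.001, 2.99]
force: [0.8, -0.2, -0.6]
finger_gap: 0.014
```

```bash
python3 - <<'E'
from h import *
s=robot.read_state();print(s["ee_pos"],lab(s["ee_pos"]),s["ee_rot"],s["finger_gap"])
plan([*wld(0,.06),.145],down(np.pi+YAW))
c=grab("scene","s20");crop(c,290,120,430,290,4,"d1")
E
```

```text
[0.50231664 0.30764949 0.26130459] [[0.00396903 0.05654916]] [ 3.13958929e+00 -6.11298842e-04  2.98959534e+00] 0.01400730178607187
delta [0.16, 0.13, 4.65, 0.02, -0.01, -0.09] rows 2.8 t 27.2
```

View pics/d1.png

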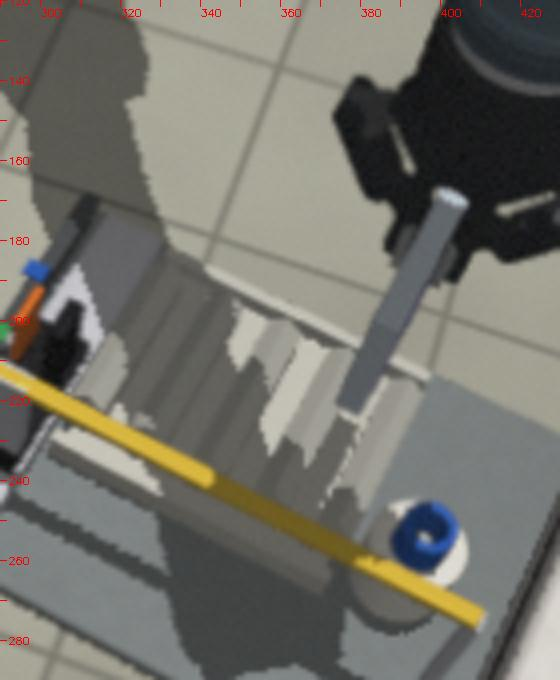

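Call:
move_arm(deltas=[0.16,0.13,0.5,0,0,-0.09,0.16,0.13,1.2,0,0,-0.09,0.16,0.13,2,0,0,-0.09,0.16,0.13,2.9,0,0,-0.09,0.16,0.13,3.7,0,0,-0.09,0.16,0.13,4.3,0,0,-0.09,0.16,0.13,4.6,0,0,-0.09,0.16,0.13,4.6,0,0,-0.09,0.16,0.13,4.6,0,0,-0.09,0.16,0.13,4.6,0,0,-0.09])

```text
time_s: 28.08
ee_pos: [0.4994, 0.3148, 0.1476]
ee_rot: [3.137, 0.001, 3.001]
force: [0.2, 0.8, -0.7]
finger_gap: 0.0139
```

```bash
python3 - <<'E'
from h import *
s=robot.read_state();print(s["ee_pos"],lab(s["ee_pos"]),s["ee_rot"],s["force"])
plan([*wld(0,.06),.0965],down(np.pi+YAW))
c=grab("scene","s21");crop(c,330,150,410,270,6,"d1")
E
```

```text
[0.49940662 0.31475397 0.14762504] [[6.96215147e-05 6.31625055e-02]] [3.13658702e+00 1.17931840e-03 3.00067414e+00] [ 0.18617815  0.78560705 -0.70191814]
delta [0.01, -0.14, 2.04, 0.06, 0.01, 0.04] rows 1.2 t 28.08
```

View pics/d1.png

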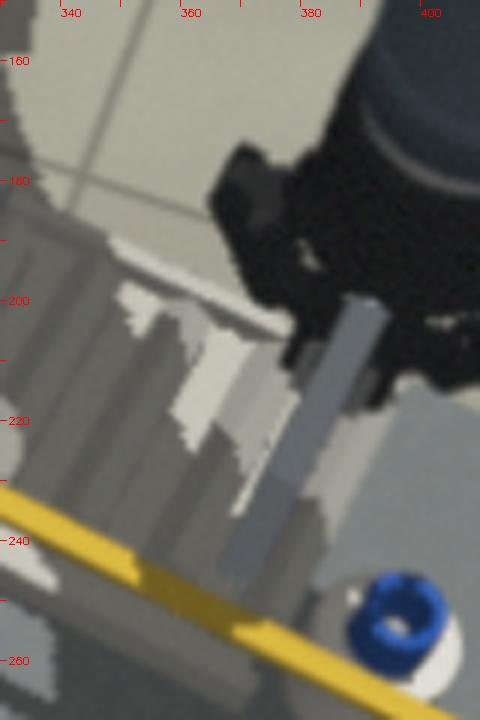

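Call:
move_arm(deltas=[0,-0.12,0,0,0,0,0,-0.12,0,0,0,0,0,-0.12,0.2,0,0,0,0,-0.12,0.4,0,0,0,0,-0.12,0.6,0,0,0,0,-0.12,0.8,0,0,0,0,-0.12,0.9,0,0,0,0,-0.12,0.9,0,0,0,0,-0.12,0.9,0,0,0])

```text
time_s: 28.88
ee_pos: [0.4979, 0.3114, 0.1234]
ee_rot: [3.139, -0.001, 3.001]
force: [0.4, -1.0, 0.0]
finger_gap: 0.0138
```

```bash
python3 - <<'E'
from h import *
for i in range(3):
    robot.get_image("top");s=robot.read_state();print(s["ee_pos"],lab(s["ee_pos"]),s["force"],s["wrist_torque"])
plan([*wld(0,.06),.0965],down(np.pi+YAW))
E
```

```text
[0.49819118 0.31151517 0.12380695] [[-0.00066846  0.05978281]] [-0.79184393  0.28256117 -0.47128106] [ 0.00321662 -0.00983712 -0.00824639]
[0.49830248 0.3116263  0.12403469] [[-0.00057426  0.05990876]] [-0.2451246   0.14975254 -0.24640765] [ 0.02382707 -0.01480324 -0.01869752]
[0.49836607 0.31165635 0.12419049] [[-0.00051565  0.05994762]] [ 0.02150559  0.26387617 -1.33543752] [-0.0246895  -0.01089426  0.08870054]
delta [-0.02, -0.0, 1.11, 0.04, -0.0, 0.04] rows 0.7 t 29.03
```

No contact load so far and the plate is centred. Lower to the floor.

Call:
move_arm(deltas=[0,0,0.15,0,0,0,0,0,0.3,0,0,0,0,0,0.45,0,0,0,0,0,0.6,0,0,0,0,0,0.75,0,0,0,0,0,0.9,0,0,0,0,0,1.0,0,0,0,0,0,1.05,0,0,0,0,0,1.05,0,0,0,0,0,1.05,0,0,0])

```text
time_s: 29.87
ee_pos: [0.4982, 0.3116, 0.0977]
ee_rot: [3.138, -0.0, 3.001]
force: [-0.1, 0.4, -0.7]
finger_gap: 0.014
```

```bash
python3 - <<'E'
from h import *
s=robot.read_state();print(s["ee_pos"],lab(s["ee_pos"]),s["force"],s["wrist_torque"],s["finger_gap"])
E
```

```text
[0.49819939 0.3116292  0.09769323] [[-0.0006767   0.05989684]] [-0.05271157  0.43900338 -0.73061694] [-0.0076501  -0.01663742 -0.01793372] 0.013986368657896375
```

Call:
move_arm(deltas=[0,0,0.03,0,0,0,0,0,0.06,0,0,0,0,0,0.06,0,0,0,0,0,0.06,0,0,0])

```text
time_s: 30.2
ee_pos: [0.4982, 0.3116, 0.0962]
ee_rot: [3.138, -0.0, 3.001]
force: [0.1, 0.5, 0.2]
finger_gap: 0.0137
```

Call:
move_arm(deltas=[0,0,0,0,0,0,0,0,0,0,0,0,0,0,0,0,0,0,0,0,0,0,0,0,0,0,-0.3,0,0,0,0,0,-0.8,0,0,0,0,0,-1.6,0,0,0,0,0,-2.8,0,0,0,0,0,-4,0,0,0,0,0,-5.2,0,0,0,0,0,-6,0,0,0,0,0,-6.4,0,0,0], hand=-0.35)

```text
time_s: 31.2
ee_pos: [0.5002, 0.3122, 0.2618]
ee_rot: [3.132, 0.005, 3.001]
force: [0.8, -0.5, 0.4]
finger_gap: 0.0279
```

```bash
python3 - <<'E'
from h import *
s=robot.read_state();print(s["ee_pos"],s["finger_gap"])
c=grab("scene","s22");crop(c,290,130,430,290,5,"d1")
plan([.43,-.25,.28],down(np.pi/2+SY))
E
```

```text
[0.50017144 0.31216435 0.26181584] 0.027935726492766197
delta [-0.37, -22.66, -0.94, 0.15, -0.04, 18.2] rows 13.6 t 31.25
```

View pics/d1.png

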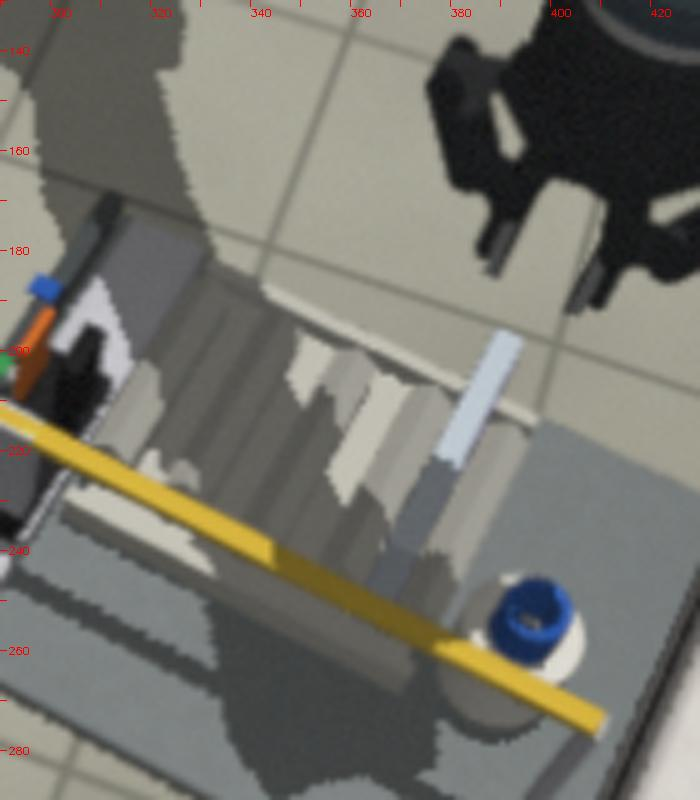

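Call:
move_arm(deltas=[0,-0.8,-0.2,0,0,0.6,0,-2,-0.4,0,0,1.5,0,-3.4,-0.7,0,0,2.5,0,-4.8,-0.9,0,0,3.6,0,-6.2,-0.9,0,0,4.7,0,-7.6,-0.9,0,0,5.8,0,-9,-0.9,0,0,6.9,0,-10.4,-0.9,0,0,8,0,-11.8,-0.9,0,0,9.1,0,-13.2,-0.9,0,0,10.2,0,-14.6,-0.9,0,0,11.3,0,-16,-0.9,0,0,12.4])

```text
time_s: 32.25
ee_pos: [0.4406, -0.0866, 0.2764]
ee_rot: [-3.141, -0.004, 1.914]
force: [1.0, 0.7, 0.2]
finger_gap: 0.0273
```

```bash
python3 - <<'E'
from h import *
s=robot.read_state();print(s["ee_pos"])
plan([.46,-.27,.26],down(np.pi/2+SY))
E
```

```text
[ 0.44063588 -0.08658697  0.2763923 ]
delta [-7.17, -1.74, 0.63, -0.02, -0.04, 5.75] rows 4.4 t 32.25
```

Call:
move_arm(deltas=[-1.3,-0.3,0,0,0,1,-2.6,-0.6,0.2,0,0,2.1,-3.9,-0.9,0.3,0,0,3.1,-5.1,-1.2,0.5,0,0,4.1,-6.1,-1.5,0.6,0,0,4.9,-6.8,-1.7,0.6,0,0,5.5,-7.17,-1.74,0.63,0,0,5.75,-7.17,-1.74,0.63,0,0,5.75], hand=-0.25)

```text
time_s: 32.92
ee_pos: [0.4615, -0.2704, 0.2602]
ee_rot: [-3.139, -0.002, 1.413]
force: [0.4, -0.5, -0.6]
finger_gap: 0.0321
```

```bash
python3 - <<'E'
from h import *
s=robot.read_state();print(s["ee_pos"])
plan(TOP["B"]+.06*UP,RT)
c=grab("scene","s23");crop(c,80,90,200,220,6,"d1")
E
```

```text
[ 0.46151109 -0.27040323  0.26020063]
delta [-1.39, 0.2, 4.41, -4.03, -0.02, 0.0] rows 2.8 t 32.92
```

View pics/s23.png

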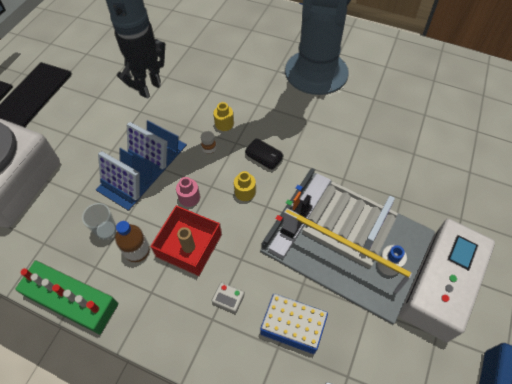

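Call:
move_arm(deltas=[-0.1,0,0.4,-0.4,0,0,-0.4,0,1.1,-1,0,0,-0.7,0.1,2,-1.8,0,0,-1,0.1,2.9,-2.6,0,0,-1.2,0.2,3.7,-3.4,0,0,-1.35,0.2,4.2,-3.9,0,0,-1.39,0.2,4.4,-4.03,0,0,-1.39,0.2,4.4,-4.03,0,0,-1.39,0.2,4.4,-4.03,0,0,-1.39,0.2,4.4,-4.03,0,0])

```text
time_s: 33.8
ee_pos: [0.4635, -0.302, 0.1517]
ee_rot: [2.789, -0.003, 1.42]
force: [-0.7, 0.4, -0.5]
finger_gap: 0.0324
```

```bash
python3 - <<'E'
from h import *
s=robot.read_state();print(s["ee_pos"],s["joint_pos"])
plan(TOP["B"]-.009*UP,RT)
E
```

```text
[ 0.46346152 -0.30196168  0.15172956] [ 0.02315486  0.20782905  0.61329624  2.16615658 -0.54654905  0.54920249
  0.88972457]
delta [-0.16, -0.11, 2.8, 0.03, -0.07, 0.07] rows 1.7 t 33.8
```

Call:
move_arm(deltas=[-0.12,-0.1,0.4,0,0,0,-0.12,-0.1,0.9,0,0,0,-0.12,-0.1,1.5,0,0,0,-0.12,-0.1,2.1,0,0,0,-0.12,-0.1,2.5,0,0,0,-0.12,-0.1,2.75,0,0,0,-0.12,-0.1,2.8,0,0,0,-0.12,-0.1,2.8,0,0,0,-0.12,-0.1,2.8,0,0,0])

```text
time_s: 34.55
ee_pos: [0.4837, -0.3094, 0.0852]
ee_rot: [2.789, -0.003, 1.418]
force: [-0.1, -0.4, 0.6]
finger_gap: 0.0321
```

```bash
python3 - <<'E'
from h import *
s=robot.read_state();print(s["ee_pos"],s["force"])
plan(TOP["B"]-.009*UP,RT)
c=grab("scene","s24");crop(c,80,70,200,200,5,"d1")
E
```

```text
[ 0.48372096 -0.30940452  0.08515317] [-0.14192045 -0.39755426  0.63832749]
delta [0.02, 0.02, 0.01, 0.03, -0.05, 0.04] rows 0.0 t 34.55
```

View pics/d1.png

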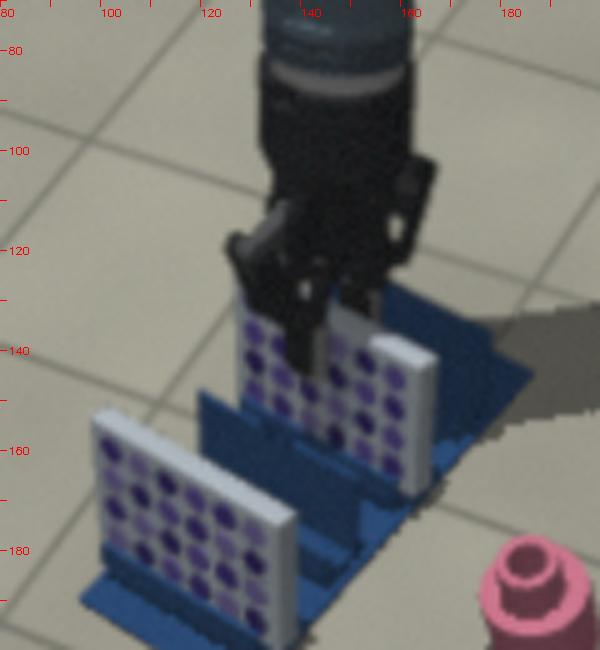

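Call:
move_arm(deltas=[0,0,0,0,0,0,0,0,0,0,0,0,0,0,0,0,0,0,0,0,0,0,0,0,0,0,0,0,0,0], hand=-1, squeeze=40)

```text
time_s: 35.02
ee_pos: [0.4836, -0.3096, 0.0852]
ee_rot: [2.789, -0.003, 1.417]
force: [-1.2, 0.9, 5.5]
finger_gap: 0.0135
```

Call:
move_arm(deltas=[0,0,-0.3,0,0,0,0,0,-0.8,0,0,0,0,0,-1.4,0,0,0,0,0,-2,0,0,0,0,0,-2.6,0,0,0,0,0,-3.2,0,0,0,0,0,-3.6,0,0,0,0,0,-3.8,0,0,0,0,0,-3.8,0,0,0,0,0,-3.8,0,0,0])

```text
time_s: 35.85
ee_pos: [0.4503, -0.304, 0.1731]
ee_rot: [2.791, -0.004, 1.417]
force: [-0.2, 1.2, -0.6]
finger_gap: 0.014
```

```bash
python3 - <<'E'
from h import *
s=robot.read_state();print(s["ee_pos"],s["finger_gap"])
plan([.45,-.25,.28],down(np.pi/2+SY))
c=grab("scene","s25");crop(c,80,40,220,200,4,"d1")
E
```

```text
[ 0.45031912 -0.30403427  0.17312363] 0.013968196230065278
delta [2.15, 1.14, -4.12, 4.02, -0.05, 0.05] rows 2.9 t 35.85
```

View pics/d1.png

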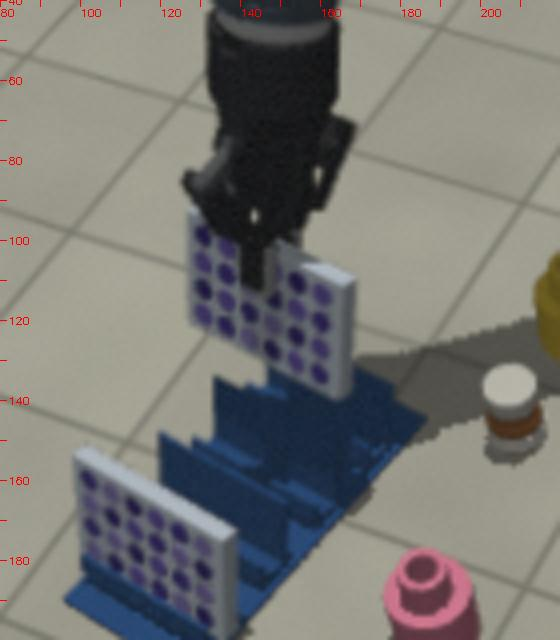

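Call:
move_arm(deltas=[0.2,0.1,-0.5,0.3,0,0,0.6,0.3,-1.2,0.9,0,0,1,0.5,-2,1.6,0,0,1.4,0.7,-2.8,2.4,0,0,1.8,0.9,-3.5,3.2,0,0,2.1,1.1,-4,3.8,0,0,2.15,1.14,-4.1,4.02,0,0,2.15,1.14,-4.1,4.02,0,0])

```text
time_s: 36.57
ee_pos: [0.4523, -0.2497, 0.2796]
ee_rot: [3.141, -0.002, 1.42]
force: [0.4, -0.3, -1.1]
finger_gap: 0.0137
```

```bash
python3 - <<'E'
from h import *
s=robot.read_state();print(s["ee_pos"],s["finger_gap"])
plan([*wld(0,-.02),.26],down(np.pi+YAW))
E
```

```text
[ 0.4522946  -0.24970325  0.27961892] 0.013732737171474383
delta [19.28, -1.51, 0.83, 0.03, -0.01, -18.08] rows 12.6 t 36.57
```

Call:
move_arm(deltas=[0.6,0,0,0,0,-0.5,1.6,-0.1,0,0,0,-1.4,2.7,-0.2,0,0,0,-2.4,3.8,-0.3,0,0,0,-3.5,4.9,-0.4,0,0,0,-4.6,6,-0.5,0,0,0,-5.7,7.1,-0.6,0,0,0,-6.8,8.2,-0.6,0,0,0,-7.8,9.3,-0.7,0,0,0,-8.8,10.4,-0.8,0,0,0,-9.8,11.5,-0.9,0,0,0,-10.8,12.6,-1,0,0,0,-11.8])

```text
time_s: 37.57
ee_pos: [0.4718, 0.0655, 0.2787]
ee_rot: [3.141, -0.004, 2.452]
force: [0.4, 0.2, -0.8]
finger_gap: 0.0137
```

```bash
python3 - <<'E'
from h import *
s=robot.read_state();print(s["ee_pos"])
plan([*wld(0,-.02),.26],down(np.pi+YAW))
E
```

```text
[0.47177279 0.06546152 0.27866801]
delta [3.77, 5.55, 0.77, 0.02, -0.04, -6.26] rows 4.4 t 37.57
```

Call:
move_arm(deltas=[0.8,1.2,0,0,0,-1.2,1.6,2.3,0.1,0,0,-2.5,2.3,3.3,0.3,0,0,-3.7,2.9,4.2,0.5,0,0,-4.8,3.4,5,0.7,0,0,-5.6,3.7,5.4,0.8,0,0,-6.1,3.7,5.45,0.8,0,0,-6.2,3.7,5.45,0.8,0,0,-6.2,3.7,5.45,0.8,0,0,-6.2,3.7,5.45,0.8,0,0,-6.2,3.7,5.45,0.8,0,0,-6.2])

```text
time_s: 38.48
ee_pos: [0.4906, 0.2266, 0.2616]
ee_rot: [3.138, 0.001, 2.984]
force: [0.2, -0.7, -1.2]
finger_gap: 0.0141
```

```bash
python3 - <<'E'
from h import *
s=robot.read_state();print(s["ee_pos"],lab(s["ee_pos"]))
plan([*wld(0,-.02),.145],down(np.pi+YAW))
E
```

```text
[0.49062186 0.22661776 0.26162791] [[ 0.00402358 -0.02532212]]
delta [0.17, 0.2, 4.67, 0.04, 0.01, -0.15] rows 2.8 t 38.48
```

Call:
move_arm(deltas=[0.1,0.1,0.5,0,0,-0.1,0.1,0.1,1.2,0,0,-0.1,0.1,0.1,2,0,0,-0.1,0.1,0.1,2.9,0,0,-0.1,0.1,0.1,3.7,0,0,-0.1,0.1,0.1,4.3,0,0,-0.1,0.1,0.1,4.6,0,0,-0.1,0.1,0.1,4.6,0,0,-0.1,0.1,0.1,4.6,0,0,-0.1,0.1,0.1,4.6,0,0,-0.1])

```text
time_s: 39.32
ee_pos: [0.4893, 0.2321, 0.1477]
ee_rot: [3.137, 0.002, 2.996]
force: [-0.3, 0.4, -1.0]
finger_gap: 0.0139
```

```bash
python3 - <<'E'
from h import *
robot.get_image("top");c=grab("scene","s26");s=robot.read_state();print(s["ee_pos"],lab(s["ee_pos"]),s["ee_rot"],s["force"])
plan([*wld(0,-.02),.0965],down(np.pi+YAW))
crop(c,310,130,410,270,5,"d1")
E
```

```text
[0.48928197 0.23232713 0.14779367] [[ 0.00187825 -0.01986412]] [3.13634214e+00 2.62912882e-03 2.99641967e+00] [ 1.06175473 -0.22068593 -0.38151529]
delta [0.08, -0.02, 2.05, 0.06, 0.03, -0.01] rows 1.2 t 39.42
```

View pics/d1.png

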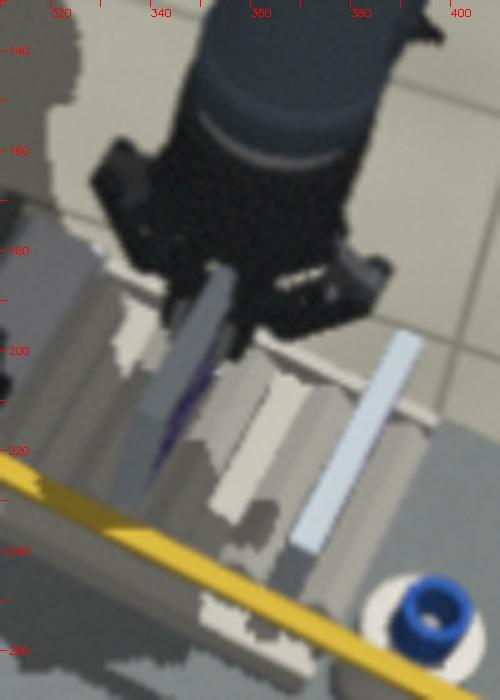

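Centred over slot 1. Lower.

Call:
move_arm(deltas=[0.05,0,0.2,0,0,0,0.05,0,0.4,0,0,0,0.05,0,0.6,0,0,0,0.05,0,0.8,0,0,0,0.05,0,1.0,0,0,0,0.05,0,1.2,0,0,0,0.05,0,1.4,0,0,0,0.05,0,1.6,0,0,0,0.05,0,1.8,0,0,0,0.05,0,1.9,0,0,0,0.05,0,1.95,0,0,0,0.05,0,1.95,0,0,0])

```text
time_s: 40.42
ee_pos: [0.4868, 0.2321, 0.0971]
ee_rot: [3.139, -0.0, 2.997]
force: [-0.0, 0.3, -1.2]
finger_gap: 0.0142
```

Call:
move_arm(deltas=[0,0,0.02,0,0,0,0,0,0.06,0,0,0,0,0,0.08,0,0,0,0,0,0.08,0,0,0])

```text
time_s: 40.75
ee_pos: [0.4873, 0.2324, 0.096]
ee_rot: [3.138, 0.001, 2.997]
force: [0.2, 0.1, 0.5]
finger_gap: 0.014
```

```bash
python3 - <<'E'
from h import *
s=robot.read_state();print(s["ee_pos"],lab(s["ee_pos"]),s["force"],s["wrist_torque"],s["finger_gap"])
E
```

```text
[0.48733846 0.2323915  0.09601678] [[-5.43795490e-05 -2.00793105e-02]] [0.23885223 0.12548006 0.49553185] [ 0.03645316  0.06773341 -0.0494896 ] 0.014004875943809338
```

Call:
move_arm(deltas=[0,0,0,0,0,0,0,0,0,0,0,0,0,0,0,0,0,0,0,0,0,0,0,0,0,0,-0.3,0,0,0,0,0,-0.8,0,0,0,0,0,-1.6,0,0,0,0,0,-2.8,0,0,0,0,0,-4,0,0,0,0,0,-5.2,0,0,0,0,0,-6,0,0,0,0,0,-6.4,0,0,0], hand=-0.35)

```text
time_s: 41.75
ee_pos: [0.4886, 0.2325, 0.2599]
ee_rot: [3.134, 0.006, 2.996]
force: [0.2, 0.1, -0.1]
finger_gap: 0.0277
```

```bash
python3 - <<'E'
from h import *
s=robot.read_state();print(s["ee_pos"],s["finger_gap"])
c=grab("scene","s27");crop(c,290,130,430,290,4,"d1")
plan([.55,-.27,.28],down(np.pi/2+SY))
E
```

```text
[0.48863837 0.23252867 0.25991677] 0.027720197165458003
delta [-5.33, -19.54, -0.92, 0.14, -0.02, 18.15] rows 12.7 t 41.8
```

View pics/d1.png

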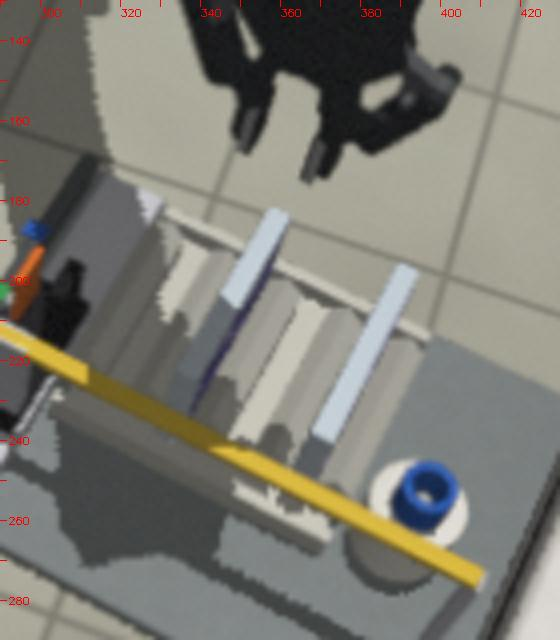

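Second plate is seated in slot 1. On to plate A.

Call:
move_arm(deltas=[-0.2,-0.7,-0.2,0,0,0.6,-0.5,-1.8,-0.4,0,0,1.5,-0.8,-3,-0.7,0,0,2.5,-1.1,-4.2,-0.9,0,0,3.6,-1.5,-5.4,-0.9,0,0,4.7,-1.8,-6.6,-0.9,0,0,5.8,-2.1,-7.8,-0.9,0,0,6.9,-2.5,-9,-0.9,0,0,8,-2.8,-10.2,-0.9,0,0,9.1,-3.1,-11.4,-0.9,0,0,10.2,-3.4,-12.6,-0.9,0,0,11.3,-3.8,-13.8,-0.9,0,0,12.4])

```text
time_s: 42.8
ee_pos: [0.5288, -0.1258, 0.2749]
ee_rot: [-3.139, -0.004, 1.907]
force: [1.0, 0.4, 0.4]
finger_gap: 0.0278
```

```bash
python3 - <<'E'
from h import *
s=robot.read_state();print(s["ee_pos"])
plan([.565,-.30,.26],down(np.pi/2+SY))
E
```

```text
[ 0.52876594 -0.1258474   0.27492777]
delta [-7.06, -0.93, 0.57, -0.04, -0.04, 5.67] rows 4.3 t 42.8
```

Call:
move_arm(deltas=[-1.3,-0.1,0,0,0,1,-2.6,-0.3,0.2,0,0,2.1,-3.9,-0.5,0.3,0,0,3.1,-5.1,-0.7,0.5,0,0,4.1,-6.1,-0.8,0.6,0,0,4.9,-6.8,-0.9,0.6,0,0,5.5,-6.9,-0.9,0.6,0,0,5.6,-6.9,-0.9,0.6,0,0,5.6], hand=-0.25)

```text
time_s: 43.47
ee_pos: [0.5658, -0.2954, 0.2595]
ee_rot: [-3.138, -0.002, 1.421]
force: [0.6, 0.8, 1.0]
finger_gap: 0.0321
```

```bash
python3 - <<'E'
from h import *
s=robot.read_state();print(s["ee_pos"])
plan(TOP["A"]+.06*UP,RT)
E
```

```text
[ 0.56584907 -0.29543328  0.25954103]
delta [-1.03, 0.4, 4.38, -4.05, -0.05, 0.09] rows 2.8 t 43.47
```

Call:
move_arm(deltas=[-0.1,0,0.4,-0.4,0,0,-0.3,0.1,1.1,-1,0,0,-0.5,0.2,2,-1.8,0,0,-0.7,0.3,2.9,-2.6,0,0,-0.8,0.4,3.7,-3.4,0,0,-0.9,0.4,4.2,-3.9,0,0,-0.9,0.4,4.38,-4.04,0,0.05,-0.9,0.4,4.38,-4.04,0,0.05,-0.9,0.4,4.38,-4.04,0,0.05,-0.9,0.4,4.38,-4.04,0,0.05])

```text
time_s: 44.3
ee_pos: [0.5767, -0.3163, 0.1535]
ee_rot: [2.786, -0.004, 1.424]
force: [-0.5, 0.1, -0.4]
finger_gap: 0.032
```

```bash
python3 - <<'E'
from h import *
s=robot.read_state();print(s["ee_pos"],s["joint_pos"])
plan(TOP["A"]-.009*UP,RT)
c=grab("scene","s28");crop(c,60,90,180,220,5,"d1")
E
```

```text
[ 0.57669393 -0.3163272   0.15352932] [ 0.05295699  0.39130298  0.52649496  1.93296272 -0.58709345  0.60550764
  0.81059037]
delta [-0.27, -0.23, 2.84, 0.06, -0.08, 0.1] rows 1.7 t 44.3
```

View pics/d1.png

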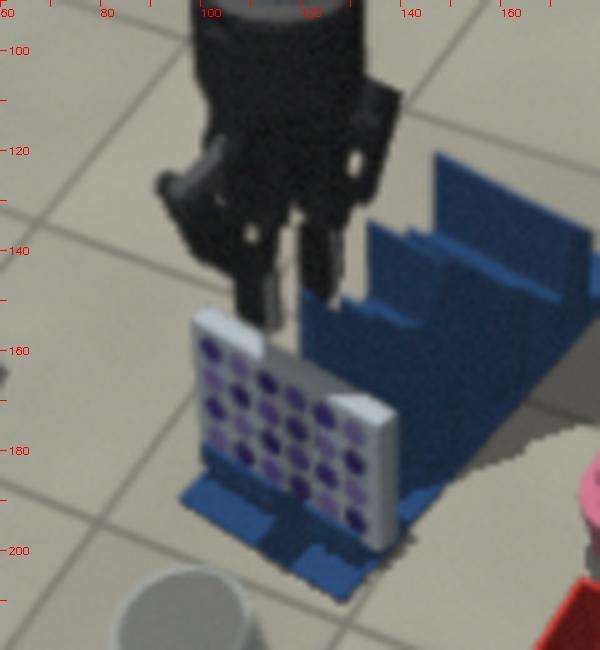

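Call:
move_arm(deltas=[-0.22,-0.2,0,0,0,0.08,-0.22,-0.2,0,0,0,0.08,-0.22,-0.2,0.3,0,0,0.08,-0.22,-0.2,0.7,0,0,0.08,-0.22,-0.2,0.9,0,0,0.08,-0.22,-0.2,0.9,0,0,0.08,-0.22,-0.2,0.9,0,0,0.08])

```text
time_s: 44.93
ee_pos: [0.5767, -0.322, 0.1277]
ee_rot: [2.791, -0.007, 1.416]
force: [-1.5, -0.7, 0.8]
finger_gap: 0.0322
```

```bash
python3 - <<'E'
from h import *
robot.get_image("top")
s=robot.read_state();print(s["ee_pos"],s["joint_pos"])
plan(TOP["A"]-.009*UP,RT)
E
```

```text
[ 0.57687485 -0.32237767  0.12833639] [ 0.09099754  0.43407182  0.49536529  1.93453919 -0.63570491  0.57336327
  0.85492001]
delta [-0.03, 0.09, 1.88, 0.02, -0.08, 0.0] rows 1.1 t 44.98
```

Call:
move_arm(deltas=[0,0.08,0.3,0,0,0,0,0.08,0.7,0,0,0,0,0.08,1.1,0,0,0,0,0.08,1.5,0,0,0,0,0.08,1.8,0,0,0,0,0.08,1.88,0,0,0,0,0.08,1.88,0,0,0,0,0.08,1.88,0,0,0])

```text
time_s: 45.65
ee_pos: [0.5948, -0.3253, 0.0853]
ee_rot: [2.789, -0.006, 1.415]
force: [0.4, 0.6, -0.3]
finger_gap: 0.0322
```

```bash
python3 - <<'E'
from h import *
c=grab("scene","s29");crop(c,60,90,180,220,5,"d1")
s=robot.read_state();print(s["ee_pos"],s["force"])
plan(TOP["A"]-.009*UP,RT)
E
```

```text
[ 0.59492847 -0.32545269  0.08574656] [0.38187344 0.09095078 1.10886359]
delta [-0.01, -0.01, 0.03, 0.04, -0.07, -0.0] rows 0.1 t 45.7
```

View pics/d1.png

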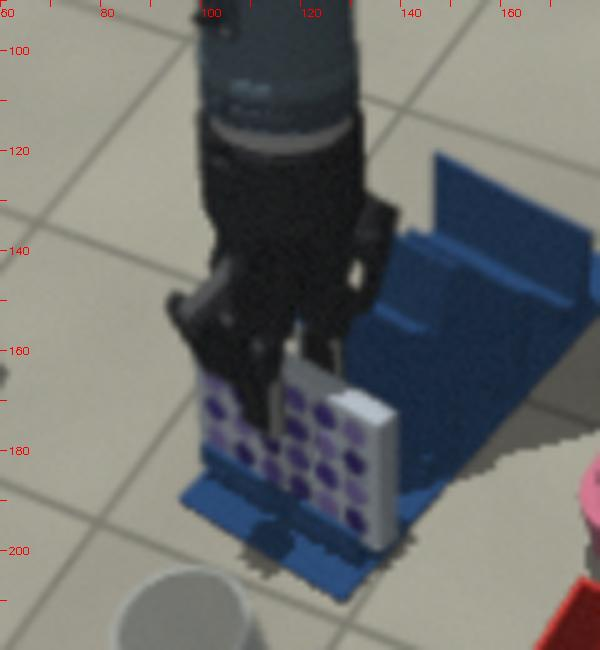

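Call:
move_arm(deltas=[0,0,0,0,0,0,0,0,0,0,0,0,0,0,0,0,0,0,0,0,0,0,0,0,0,0,0,0,0,0], hand=-1, squeeze=40)

```text
time_s: 46.12
ee_pos: [0.5951, -0.3254, 0.0862]
ee_rot: [2.788, -0.006, 1.415]
force: [0.1, 0.5, 2.1]
finger_gap: 0.0138
```

Call:
move_arm(deltas=[0,0,-0.3,0,0,0,0,0,-0.8,0,0,0,0,0,-1.4,0,0,0,0,0,-2,0,0,0,0,0,-2.6,0,0,0,0,0,-3.2,0,0,0,0,0,-3.6,0,0,0,0,0,-3.8,0,0,0,0,0,-3.8,0,0,0,0,0,-3.8,0,0,0])

```text
time_s: 46.95
ee_pos: [0.5623, -0.3202, 0.1747]
ee_rot: [2.789, -0.007, 1.415]
force: [0.8, -0.5, -0.3]
finger_gap: 0.0142
```

```bash
python3 - <<'E'
from h import *
s=robot.read_state();print(s["ee_pos"],s["finger_gap"])
plan([.52,-.28,.28],down(np.pi/2+SY))
c=grab("scene","s30")
E
```

```text
[ 0.56226575 -0.32022343  0.17474943] 0.014183369658707392
delta [1.36, -0.35, -4.61, 4.04, -0.08, 0.02] rows 2.9 t 46.95
```

View pics/s30.png

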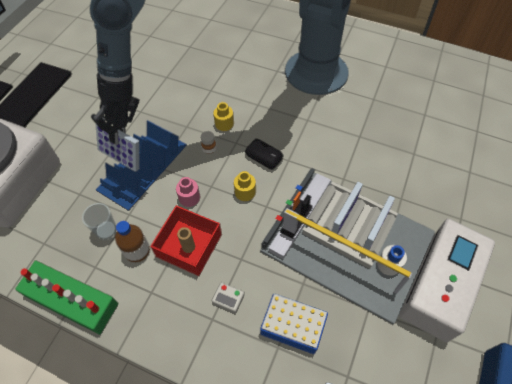

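The plate is held and the stand's other places are empty, so there were 3 plates in all.

Call:
move_arm(deltas=[0.1,0,-0.5,0.3,0,0,0.3,-0.1,-1.3,0.9,0,0,0.6,-0.1,-2.2,1.6,0,0,0.9,-0.2,-3.1,2.4,0,0,1.1,-0.3,-3.9,3.2,0,0,1.3,-0.3,-4.4,3.8,0,0,1.36,-0.35,-4.6,4.04,0,0,1.36,-0.35,-4.6,4.04,0,0])

```text
time_s: 47.67
ee_pos: [0.522, -0.2793, 0.2803]
ee_rot: [3.14, -0.006, 1.418]
force: [-0.3, -0.7, -0.2]
finger_gap: 0.0135
```

```bash
python3 - <<'E'
from h import *
s=robot.read_state();print(s["ee_pos"],s["finger_gap"])
plan([*wld(0,-.06),.26],down(np.pi+YAW))
E
```

```text
[ 0.5220418  -0.27928978  0.2802978 ] 0.013523285040575924
delta [18.41, -4.47, 0.92, 0.07, -0.04, -18.1] rows 12.6 t 47.67
```

Call:
move_arm(deltas=[0.6,-0.1,0,0,0,-0.5,1.5,-0.4,0,0,0,-1.4,2.5,-0.6,0,0,0,-2.4,3.6,-0.9,0,0,0,-3.5,4.7,-1.1,0,0,0,-4.6,5.8,-1.4,0,0,0,-5.7,6.9,-1.7,0,0,0,-6.8,7.9,-1.9,0,0,0,-7.8,8.9,-2.2,0,0,0,-8.8,9.9,-2.4,0,0,0,-9.8,10.9,-2.7,0,0,0,-10.8,11.9,-2.9,0,0,0,-11.8])

```text
time_s: 48.67
ee_pos: [0.4925, 0.0267, 0.2802]
ee_rot: [3.137, -0.005, 2.451]
force: [-0.2, -0.3, -1.4]
finger_gap: 0.014
```

```bash
python3 - <<'E'
from h import *
s=robot.read_state();print(s["ee_pos"])
plan([*wld(0,-.06),.26],down(np.pi+YAW))
E
```

```text
[0.4925     0.02668768 0.28020681]
delta [4.56, 4.85, 0.85, 0.06, -0.04, -6.26] rows 4.4 t 48.67
```

Call:
move_arm(deltas=[1,1,0,0,0,-1.2,1.9,2,0.1,0,0,-2.5,2.8,2.9,0.3,0,0,-3.7,3.5,3.7,0.5,0,0,-4.8,4.1,4.3,0.7,0,0,-5.6,4.4,4.7,0.8,0,0,-6.1,4.5,4.75,0.8,0,0,-6.2,4.5,4.75,0.8,0,0,-6.2,4.5,4.75,0.8,0,0,-6.2,4.5,4.75,0.8,0,0,-6.2,4.5,4.75,0.8,0,0,-6.2])

```text
time_s: 49.58
ee_pos: [0.4853, 0.1864, 0.2631]
ee_rot: [3.135, 0.001, 2.982]
force: [0.6, -0.8, -0.8]
finger_gap: 0.0139
```

```bash
python3 - <<'E'
from h import *
for i in range(3): robot.get_image("top")
s=robot.read_state();print(s["ee_pos"],lab(s["ee_pos"]))
plan([*wld(0,-.06),.145],down(np.pi+YAW))
E
```

```text
[0.48499247 0.18734386 0.26300296] [[ 0.00408837 -0.06499736]]
delta [0.17, 0.17, 4.72, 0.08, 0.01, -0.16] rows 2.8 t 49.73
```

Call:
move_arm(deltas=[0.12,0.13,0.5,0.05,0,-0.13,0.12,0.13,1.2,0.05,0,-0.13,0.12,0.13,2,0.05,0,-0.13,0.12,0.13,2.9,0.05,0,-0.13,0.12,0.13,3.7,0.05,0,-0.13,0.12,0.13,4.3,0.05,0,-0.13,0.12,0.13,4.6,0.05,0,-0.13,0.12,0.13,4.6,0.05,0,-0.13,0.12,0.13,4.6,0.05,0,-0.13,0.12,0.13,4.6,0.05,0,-0.13])

```text
time_s: 50.57
ee_pos: [0.4831, 0.1932, 0.1487]
ee_rot: [3.138, 0.002, 2.997]
force: [-0.6, 0.1, -0.1]
finger_gap: 0.0141
```

```bash
python3 - <<'E'
from h import *
robot.get_image("top");c=grab("scene","s31");s=robot.read_state();print(s["ee_pos"],lab(s["ee_pos"]),s["ee_rot"],s["force"])
plan([*wld(0,-.06),.0965],down(np.pi+YAW))
crop(c,280,130,410,270,5,"d1")
E
```

```text
[0.48334124 0.19322843 0.14905412] [[ 0.00160978 -0.05941066]] [3.13780216e+00 2.47697496e-03 2.99722129e+00] [0.75587034 0.10751732 0.48188379]
delta [0.07, -0.03, 2.1, 0.04, 0.03, -0.0] rows 1.3 t 50.67
```

View pics/d1.png

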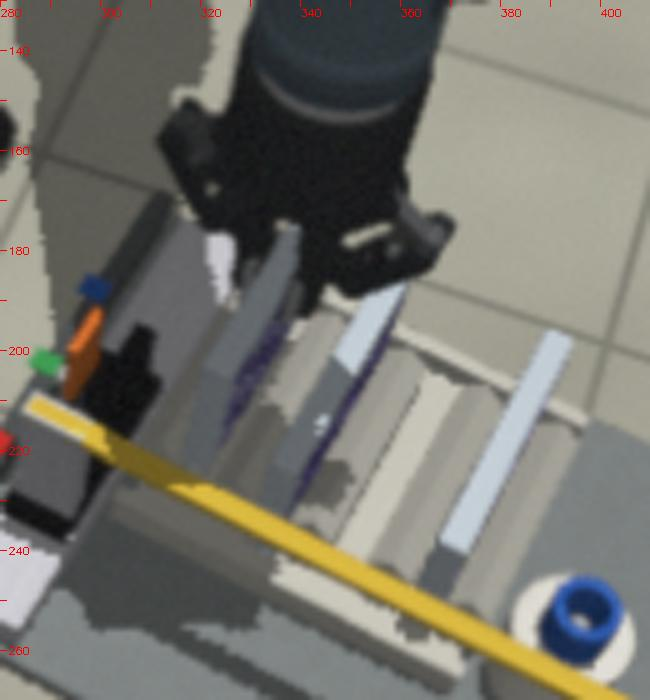

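Call:
move_arm(deltas=[0.05,-0.02,0.2,0,0,0,0.05,-0.02,0.4,0,0,0,0.05,-0.02,0.6,0,0,0,0.05,-0.02,0.8,0,0,0,0.05,-0.02,1.0,0,0,0,0.05,-0.02,1.2,0,0,0,0.05,-0.02,1.4,0,0,0,0.05,-0.02,1.6,0,0,0,0.05,-0.02,1.8,0,0,0,0.05,-0.02,1.95,0,0,0,0.05,-0.02,2,0,0,0,0.05,-0.02,2,0,0,0])

```text
time_s: 51.67
ee_pos: [0.4807, 0.1924, 0.0973]
ee_rot: [3.14, -0.0, 2.997]
force: [-0.1, 0.3, -1.7]
finger_gap: 0.0136
```

Call:
move_arm(deltas=[0,0,0.02,0,0,0,0,0,0.06,0,0,0,0,0,0.08,0,0,0,0,0,0.08,0,0,0])

```text
time_s: 52.0
ee_pos: [0.4817, 0.1927, 0.0966]
ee_rot: [3.139, 0.001, 2.997]
force: [-0.2, -0.1, 4.0]
finger_gap: 0.0136
```

```bash
python3 - <<'E'
from h import *
s=robot.read_state();print(s["ee_pos"],lab(s["ee_pos"]),s["force"],s["wrist_torque"],s["finger_gap"])
E
```

```text
[0.48166038 0.19268876 0.09661587] [[ 2.37604327e-05 -6.01859523e-02]] [-0.22884757 -0.05398476  4.02155595] [-0.12158739  0.37208532  0.03708902] 0.013564880797486885
```

Call:
move_arm(deltas=[0,0,0,0,0,0,0,0,0,0,0,0,0,0,0,0,0,0,0,0,0,0,0,0,0,0,-0.3,0,0,0,0,0,-0.8,0,0,0,0,0,-1.6,0,0,0,0,0,-2.6,0,0,0,0,0,-3.6,0,0,0,0,0,-4.4,0,0,0,0,0,-4.8,0,0,0,0,0,-4.8,0,0,0], hand=-0.42)

```text
time_s: 53.0
ee_pos: [0.4829, 0.1931, 0.2189]
ee_rot: [3.136, 0.005, 2.997]
force: [0.3, -0.6, -0.7]
finger_gap: 0.0248
```

```bash
python3 - <<'E'
from h import *
s=robot.read_state();print(s["ee_pos"],s["finger_gap"])
c=grab("scene","s32");crop(c,270,140,430,290,4,"d1")
print(wld(.0425,-.1135))
plan([*wld(.0425,-.1135),.2],down(np.pi+YAW))
E
```

```text
[0.4828869  0.19309374 0.21888439] 0.02479608792843255
[0.51604627 0.13383105]
delta [-1.7, -2.13, 0.67, 0.05, 0.03, -0.0] rows 1.7 t 53.05
```

View pics/d1.png

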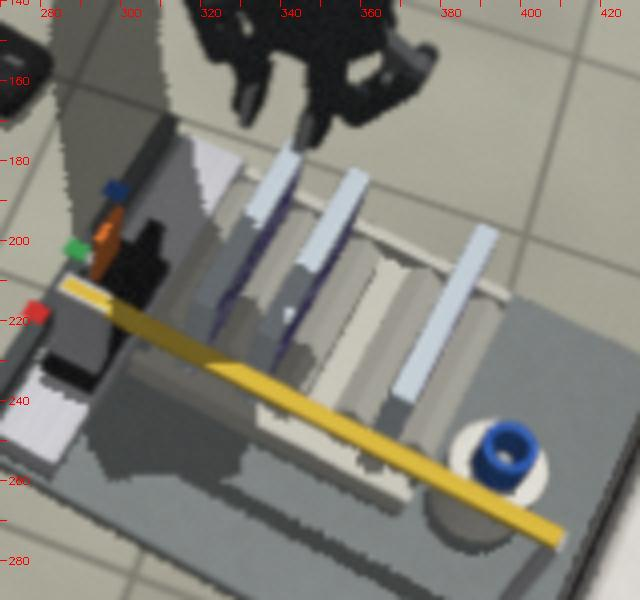

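```bash
python3 - <<'E'
from h import *
ex=np.array([RL[0,0],RL[1,0],0])
def onx(px,xl):
    o,d=ray("scene",px);k=(xl+OR[0]-o@ex)/(d@ex);P=o+d*k[:,None];return np.c_[lab(P),P[:,2]]
s=cv2.imread("pics/s4.png");crop(s,270,165,345,235,9,"e1")
s=cv2.imread("pics/s32.png");crop(s,310,100,400,185,7,"e2")
print(onx([(331,197),(333,195),(318,211),(309,215)],.0445))
E
```

```text
[[ 0.0445     -0.05211955  0.16306619]
 [ 0.0445     -0.04904655  0.17383482]
 [ 0.0445     -0.07330139  0.08270173]
 [ 0.0445     -0.09282226  0.04527232]]
```

View pics/e1.png

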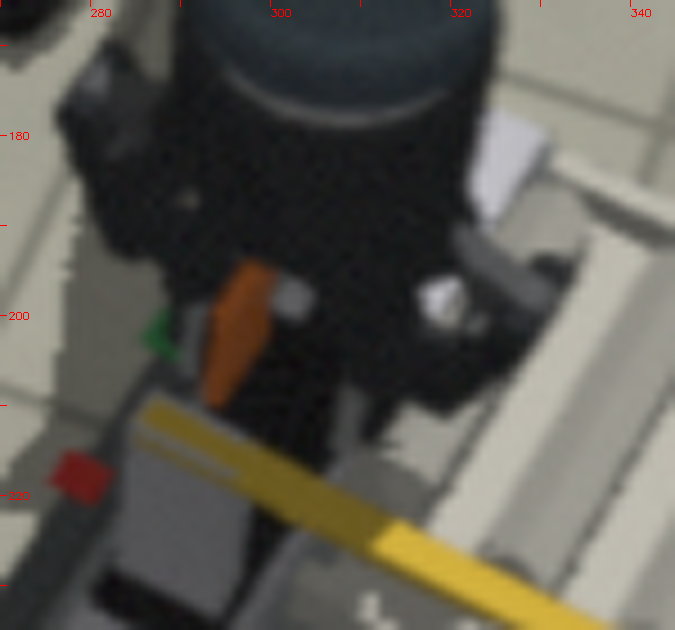

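View pics/e2.png

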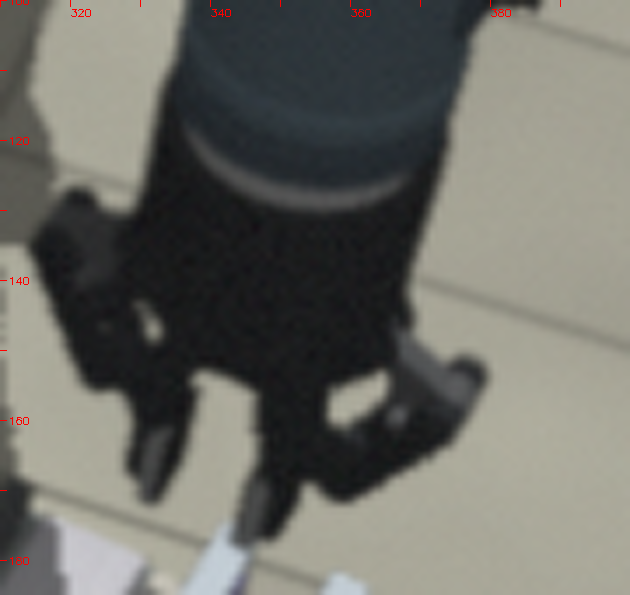

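Call:
move_arm(deltas=[-0.2,-0.3,0,0,0,0,-0.6,-0.8,0.1,0,0,0,-1.1,-1.4,0.3,0,0,0,-1.5,-2,0.5,0,0,0,-1.7,-2.25,0.6,0,0,0,-1.7,-2.3,0.67,0,0,0,-1.7,-2.3,0.67,0,0,0,-1.7,-2.3,0.67,0,0,0,-1.7,-2.3,0.67,0,0,0], hand=0)

```text
time_s: 53.8
ee_pos: [0.5142, 0.1307, 0.1987]
ee_rot: [3.139, -0.0, 2.999]
force: [-0.4, -0.7, 0.2]
finger_gap: 0.0428
```

```bash
python3 - <<'E'
from h import *
for i in range(2): t=grab("top","t33")
s=robot.read_state();print(s["ee_pos"],lab(s["ee_pos"]),s["finger_gap"])
plan([*wld(.0425,-.118),.13],down(np.pi+YAW))
M=hsv(t,(20,120,90),(32,255,255));M[:150]=0;M[250:]=0;M[:,:125]=0;M[:,200:]=0
ys,xs=np.nonzero(M);k=np.polyfit(xs,ys,1);x=np.array([140,165]);print(lab(onz("top",np.c_[x,np.polyval(k,x)],.12)))
E
```

```text
[0.51450054 0.13062579 0.19909349] [[ 0.04143024 -0.1168939 ]] 0.042368519754780724
delta [-0.04, -0.05, 2.76, 0.03, 0.0, 0.02] rows 1.7 t 53.9
[[0.10220382 0.147639  ]
 [0.10252927 0.0702548 ]]
```

Call:
move_arm(deltas=[-0.03,-0.05,0.5,0,0,0,-0.03,-0.05,1.1,0,0,0,-0.03,-0.05,1.8,0,0,0,-0.03,-0.05,2.4,0,0,0,-0.03,-0.05,2.75,0,0,0,-0.03,-0.05,2.75,0,0,0,-0.03,-0.05,2.75,0,0,0])

```text
time_s: 54.48
ee_pos: [0.5152, 0.1285, 0.1301]
ee_rot: [3.14, -0.0, 2.998]
force: [-0.1, 0.4, -0.3]
finger_gap: 0.0429
```

```bash
python3 - <<'E'
from h import *
c=grab("scene","s34");crop(c,260,130,360,230,7,"d1")
s=robot.read_state();print(s["ee_pos"],lab(s["ee_pos"]),s["finger_gap"])
plan([*wld(.0425,-.118),.095],down(np.pi+YAW))
E
```

```text
[0.51591462 0.1285288  0.13085637] [[ 0.0431306  -0.11876626]] 0.04298510567976446
delta [0.03, 0.03, 1.43, 0.03, 0.02, 0.0] rows 0.9 t 54.53
```

View pics/d1.png

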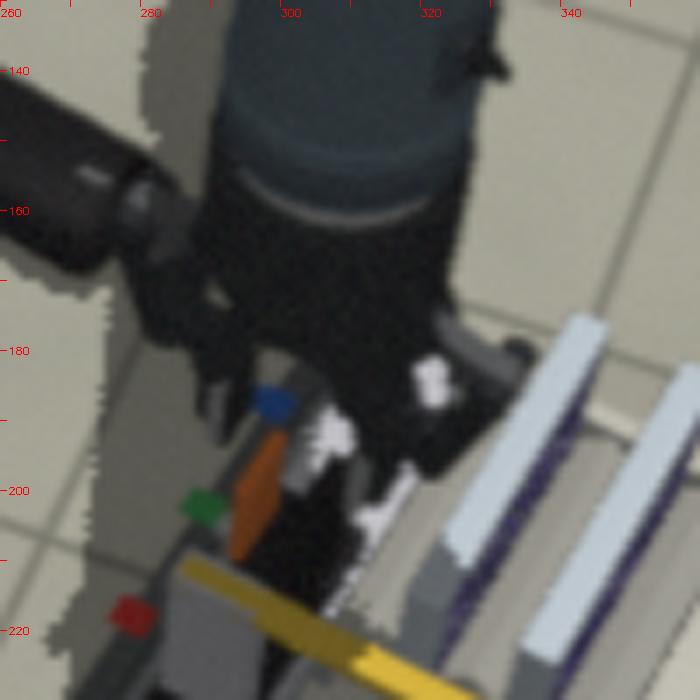

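Call:
move_arm(deltas=[0.02,0.02,0.3,0,0,0,0.02,0.02,0.6,0,0,0,0.02,0.02,0.9,0,0,0,0.02,0.02,1.2,0,0,0,0.02,0.02,1.35,0,0,0,0.02,0.02,1.4,0,0,0,0.02,0.02,1.4,0,0,0])

```text
time_s: 55.12
ee_pos: [0.5145, 0.1285, 0.0944]
ee_rot: [3.14, -0.001, 2.997]
force: [0.3, 0.1, 0.3]
finger_gap: 0.0426
```

```bash
python3 - <<'E'
from h import *
c=grab("scene","s35");crop(c,260,130,360,230,7,"d1")
s=robot.read_state();print(s["ee_pos"],lab(s["ee_pos"]),s["finger_gap"],s["force"])
E
```

```text
[0.51491641 0.12862848 0.09489488] [[ 0.04212842 -0.11881087]] 0.04250446978221222 [0.51167985 0.07884189 0.93079138]
```

View pics/d1.png

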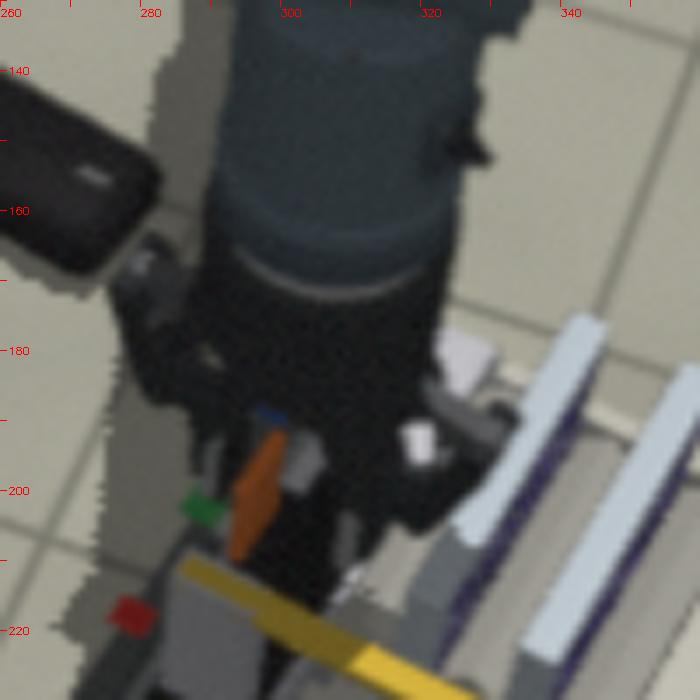

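Call:
move_arm(deltas=[0,0,0,0,0,0,0,0.05,0,0,0,0,0,0.1,0,0,0,0,0,0.15,0,0,0,0,0,0.2,0,0,0,0,0,0.2,0,0,0,0,0,0.2,0,0,0,0,0,0.2,0,0,0,0], hand=-1, squeeze=35)

```text
time_s: 55.83
ee_pos: [0.5163, 0.1346, 0.0964]
ee_rot: [3.138, 0.001, 2.998]
force: [-2.1, 2.8, 5.8]
finger_gap: 0.0218
```

```bash
python3 - <<'E'
from h import *
c=grab("scene","s36");crop(c,260,130,360,230,7,"d1")
s=robot.read_state();print(s["ee_pos"],lab(s["ee_pos"]),s["finger_gap"],s["force"])
E
```

```text
[0.5163267  0.13461623 0.09643974] [[ 0.04266486 -0.11268271]] 0.02178963504446128 [-1.78813405  3.02764361  6.12663832]
```

View pics/d1.png

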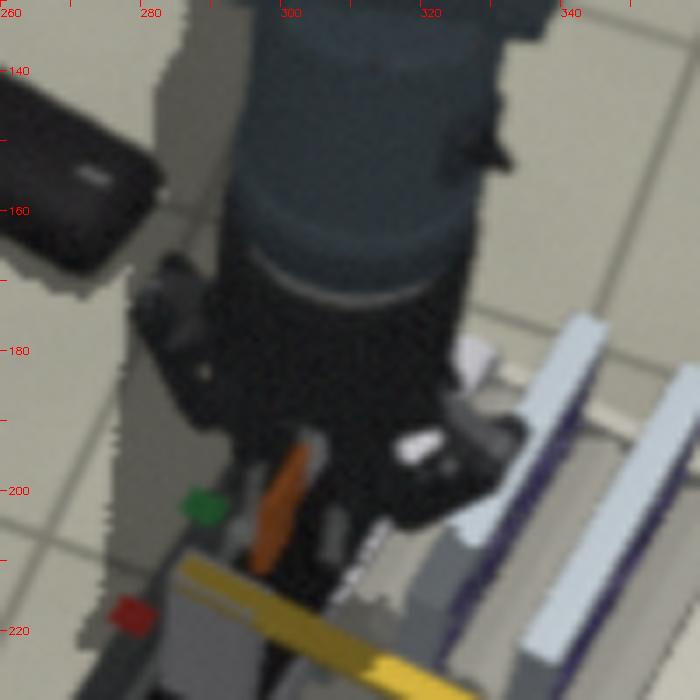

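Call:
move_arm(deltas=[0.2,0,0,0,0,0,0.4,0,0,0,0,0,0.6,0,0,0,0,0,0.85,0,0,0,0,0,1.1,0,0,0,0,0,1.35,0,0,0,0,0,1.6,0,0,0,0,0,1.8,0,0,0,0,0,1.92,0,0,0,0,0,1.97,0,0,0,0,0,1.97,0,0,0,0,0,1.97,0,0,0,0,0])

```text
time_s: 56.88
ee_pos: [0.4675, 0.1417, 0.0964]
ee_rot: [3.138, 0.002, 2.998]
force: [1.9, 3.5, 8.3]
finger_gap: 0.0216
```

```bash
python3 - <<'E'
from h import *
t=grab("top","t37");c=grab("scene","s37");crop(c,260,130,420,270,5,"d1")
s=robot.read_state();print(s["ee_pos"],lab(s["ee_pos"]),s["finger_gap"],s["force"])
M=hsv(t,(20,120,90),(32,255,255));M[:150]=0;M[250:]=0;M[:,:125]=0;M[:,220:]=0
ys,xs=np.nonzero(M);k=np.polyfit(xs,ys,1);x=np.array([140,165]);print(len(xs),lab(onz("top",np.c_[x,np.polyval(k,x)],.12)))
E
```

```text
[0.46754779 0.14168975 0.09640209] [[-0.00662425 -0.11268231]] 0.02158013025152838 [1.6347376  4.19131008 8.15686506]
301 [[0.0534818  0.14064163]
 [0.05340393 0.06341411]]
```

View pics/d1.png

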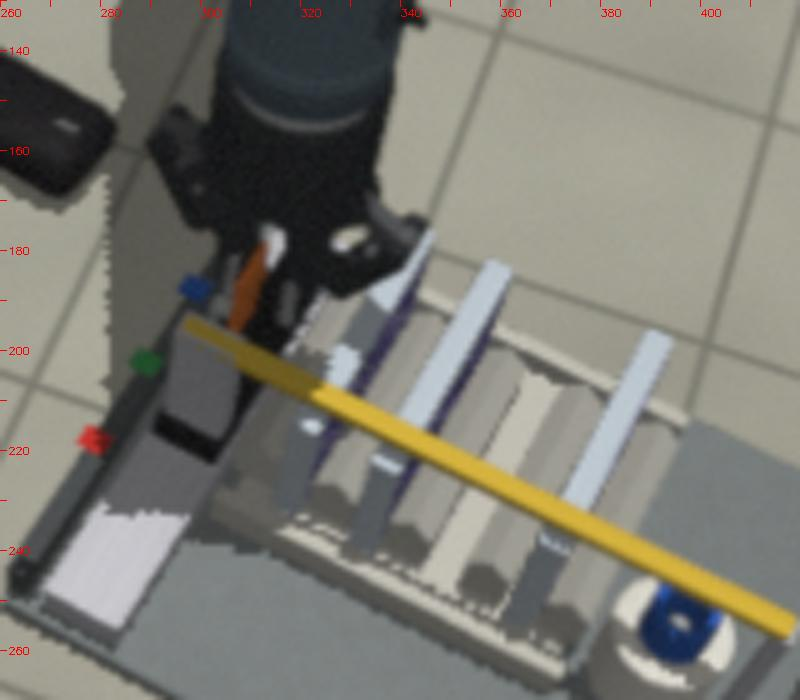

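Call:
move_arm(deltas=[0.02,0,0,0,0,0,0.02,-0.05,0,0,0,0,0.02,-0.1,0,0,0,0,0.02,-0.15,0,0,0,0,0.02,-0.2,0,0,0,0,0.02,-0.2,0,0,0,0,0.02,-0.2,0,0,0,0,0.02,-0.2,0,0,0,0], hand=0)

```text
time_s: 57.65
ee_pos: [0.4656, 0.136, 0.095]
ee_rot: [3.139, 0.0, 2.997]
force: [0.2, -0.1, -0.2]
finger_gap: 0.0425
```

```bash
python3 - <<'E'
from h import *
t=grab("top","t38");c=grab("scene","s38");crop(c,260,150,350,240,7,"d1")
s=robot.read_state();print(s["ee_pos"],lab(s["ee_pos"]),s["finger_gap"],s["force"])
M=hsv(t,(20,120,90),(32,255,255));M[:150]=0;M[250:]=0;M[:,:125]=0;M[:,220:]=0
ys,xs=np.nonzero(M);k=np.polyfit(xs,ys,1);x=np.array([140,165]);print(len(xs),lab(onz("top",np.c_[x,np.polyval(k,x)],.12)))
E
```

```text
[0.4657308  0.13603417 0.09510673] [[-0.00761085 -0.11854009]] 0.04261356254929251 [0.74488649 0.65454341 0.25246285]
315 [[0.05225416 0.14046628]
 [0.05228577 0.0632591 ]]
```

View pics/d1.png

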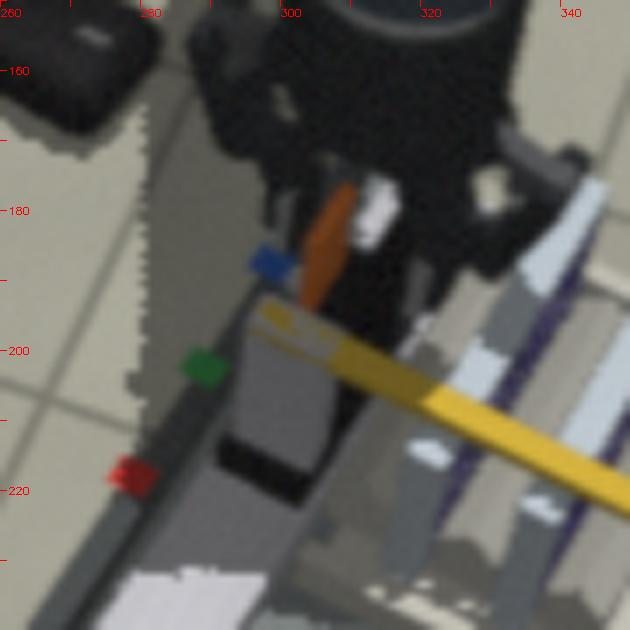

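Call:
move_arm(deltas=[0,0,-0.3,0,0,0,0,0,-0.9,0,0,0,0,0,-1.8,0,0,0,0,0,-3,0,0,0,0,0,-4.2,0,0,0,0,0,-5.4,0,0,0,0,0,-6.4,0,0,0,0,0,-7,0,0,0])

```text
time_s: 58.42
ee_pos: [0.4671, 0.1359, 0.2744]
ee_rot: [3.136, 0.005, 2.997]
force: [0.0, 0.3, 0.6]
finger_gap: 0.0426
```

Call:
move_arm(deltas=[0.2,-0.5,0,0,0,0,0.4,-1.3,0,0,0,0,0.8,-2.5,0,0,0,0,1,-4,0,0,0,0,1,-5.5,0,0,0,0,1,-6.8,0,0,0,0,1,-7.6,0,0,0,0,1,-8,0,0,0,0,1,-8,0,0,0,0])

```text
time_s: 59.17
ee_pos: [0.4107, -0.0613, 0.2691]
ee_rot: [3.139, -0.001, 2.992]
force: [-0.3, 0.8, -0.1]
finger_gap: 0.043
```

```bash
python3 - <<'E'
from h import *
t=grab("top","t39");c=grab("scene","s39");crop(c,260,160,430,290,4,"d1");crop(t,120,150,250,255,6,"d2")
s=robot.read_state();print(s["ee_pos"],s["time_s"])
M=hsv(t,(20,120,90),(32,255,255));M[:150]=0;M[250:]=0;M[:,:125]=0;M[:,220:]=0
ys,xs=np.nonzero(M);k=np.polyfit(xs,ys,1);x=np.array([140,165]);print(len(xs),lab(onz("top",np.c_[x,np.polyval(k,x)],.12)))
t0=cv2.imread("pics/top0.png");M=hsv(t0,(20,120,90),(32,255,255));M[:150]=0;M[250:]=0;M[:,:125]=0;M[:,220:]=0
ys,xs=np.nonzero(M);k=np.polyfit(xs,ys,1);print("start",lab(onz("top",np.c_[x,np.polyval(k,x)],.12)))
for n,im in(("start",cv2.imread("pics/scene0.png")),("now",c)):
    M=hsv(im,(6,180,60),(16,255,255));M[:170]=0;M[205:]=0;M[:,:295]=0;M[:,320:]=0;ys,xs=np.nonzero(M);print(n,"tab",xs.mean(),ys.mean(),len(xs))
E
```

```text
[ 0.4118212  -0.05792783  0.26933758] 59.2667
334 [[0.05235692 0.14048096]
 [0.05228282 0.06325869]]
start [[0.0530978  0.14058678]
 [0.05298516 0.06335605]]
start tab 306.1458333333333 184.75 48
now tab 306.3809523809524 184.1904761904762 42
```

View pics/s39.png

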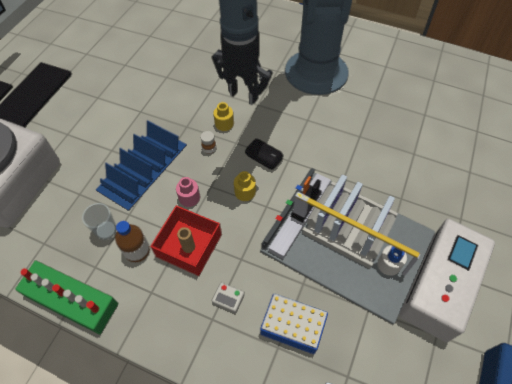

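View pics/d1.png

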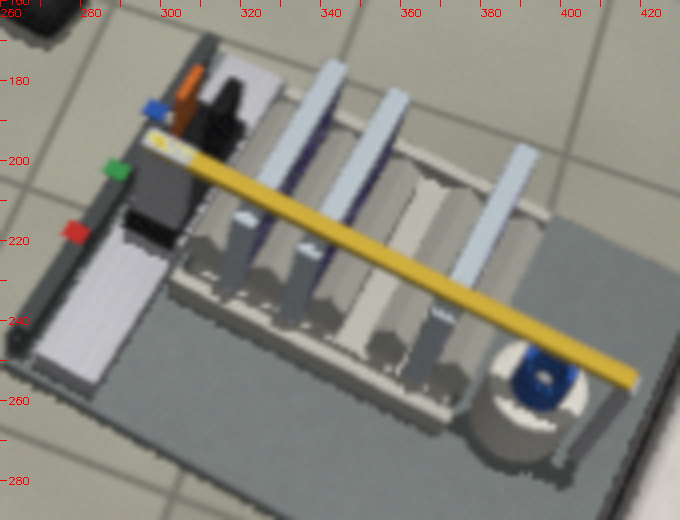

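View pics/d2.png

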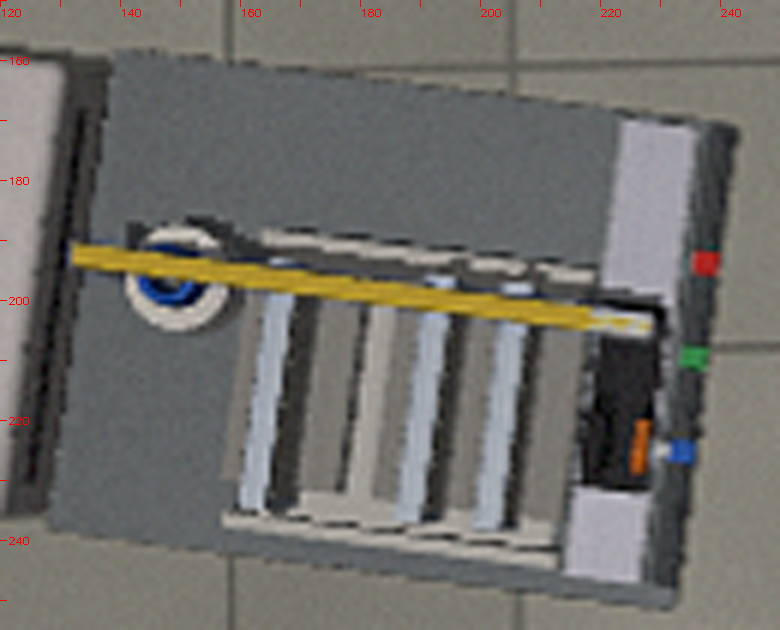

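The gate bar is back within 0.7 mm of its starting place, with the tab fully out beside the blue mark. The plates, roll and core are placed and the bystanders have not moved.

```bash
python3 - <<'E'
from plant import robot
print(robot.read_state()["time_s"]);print(robot.hand_in())
E
```

```text
59.2667
the job is handed in; nothing more can be done
None
```

The labeller is reloaded and the job was handed in at 59 s; no verdict was reported. I followed the order you gave, and all three plates that were in the stand are in the rack, in slots 0, 1 and 3.

- **Gate, opening:** I squeezed the tab and slid the gate to load. The bar moved about 49.5 mm and the tab sprang out.
- **Core and roll:** the brown core stands in the red bin. The white roll with the blue hub sits down on the spindle.
- **Plates:** each went in centred with no side load, and I lowered it until the force reading showed it touching the floor.
- **Gate, closing:** the bar ended within 0.7 mm of its starting place and the tab is back at its free position by the blue mark.
- **Bystanders:** the final scene and top pictures show none of them moved.

I did not tug the gate to prove it had latched at either stop. I judged that from the bar and tab positions in the pictures. The two cameras disagreed by 2 to 3 mm, so I used averages of the two, and no check failed.

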